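Step a control-board tray under the fixed pointer

ROBOT

A 7-joint arm with a two-finger parallel gripper is mounted at the origin on the work surface. World frame = base frame: x ahead of the robot, y to its left, z up, the work surface at z = 0. Lengths are in m, angles in rad, forces in N, time in s.
With the tool pointing down it reaches from about 0.425 to 0.925 m from the base axis. Payload 6.8 kg.
Tool frame: the origin (TCP) lies midway between the tips of the shut fingers; the grasp point (between the pads) lies 19 mm behind it; z points along the fingers, x is the direction in which the jaws open and shut, and the axes are right-handed (so a half turn about z gives the same grasp; the last joint's range is limited). The gripper opens to 85 mm and grips with 20 to 120 N. Pads are 22 mm wide; open, the fingers measure 114 mm over their backs; the gripper's body (76 mm by 85 mm) begins 54 mm behind the grasp point. The pads swing forward as they close: fully open they stand 13 mm farther back than shut.
Start: joints at [-1.272, 0.477, 0.022, 1.555, -0.011, 1.109, -0.083], TCP at [0.267, 0.62, 0.231] pointing down, gripper open.
Joint ranges: [-2.96, 2.96], [-0.34, 2.1], [-1.41, 1.46], [0.24, 2.44], [-1.37, 4.51], [0.17, 1.92], [-2.96, 2.96]. Speed limits (rad/s): [2.39, 2.39, 3.14, 3.14, 3.14, 3.14, 3.14].

INTERFACE

Orientations are given as a unit quaternion [w, x, y, z].
In Python, from station import bot, imaging, nets gives the robot as it stands. The module is installed in compiled form; this text tells all that it offers.
- The arm moves only by the tool apply_moves, never from a script. Its argument "moves" is text: rows parted by semicolons, each of 7 numbers parted by spaces: the gripper command: -1 is fully open, 1 is shut, values between are in proportion, then the shift along the tool's x, y, z normalised to -1 to 1, where 1 is 120 mm, then the turn, a rotation vector about the tool's x, y, z normalised to -1 to 1, where 1 is 4 degrees. In form: hand dx dy dz rx ry rz; .... A call has 1 to 12 rows; each row shifts and turns the commanded pose from where the row before left it, along the tool's axes as they then stand; what a row does not reach is not made up. A row lasts 1/12 s, in which the tool goes at most 41.7 mm and 7.16 degrees, less where a joint would pass 70% of its speed; a pose out of reach is approached as far as the arm can. A call with a number of a shift or a turn outside -1 to 1 is refused whole. A call with a gripper value outside its range is refused whole. The fingers move at their own pace and stop on an object; "force" is the grip in N (left out, the last holds). Time passes only in rows, so rows that do not move let the fingers close. It gives the time, the measured TCP pose, the force and the opening at its end, in the units of the state.
- bot.get_obs(): the state, without advancing time (a new reading comes with each control period).
- imaging.read_camera(name): name is "side" or "top"; returns a dict with "image" (384x512x3 uint8, red, green, blue), "fx", "fy", "cx", "cy" (pixels), "dist_coeffs" ([k1, k2, p1, p2, k3] as OpenCV has them; the pictures are not rectified), "view" (4x4, takes a point from world to camera coordinates). Camera axes: x right, y down, z forward; pixel columns grow to the right and rows downward; lengths in m; the calibration is good to about 2 mm. A picture is of the moment at which its call begins. There is no depth.
- bot.hand_in(): hands the job in, once; it reports no verdict.
Trained networks look in a picture, given as the dict that the camera call returned (one of the last four; its "shot" number tells which), for a name from the list of things; names that differ only in an ending like _2 or _b are one class to them, and where a whole thing is asked for, a point or a joint stands for the part that bears it (a point fixed in the world has none). Each returns a list of dicts, best first, with "score" (0 to 1); they miss things now and then, are a little off and sometimes report something else, mostly with a low value. They report only what shows in the picture. A call takes as long as a camera call. They do not tell look-alikes from the thing itself.
- nets.spot_in(picture, name): "rect" ([left, top, right, bottom] in pixels, round what is visible of it).
- nets.outline_of(picture, name): "region" (384x512 bool, what is visible of it) and "rect" ([left, top, right, bottom] in pixels, round what is visible of it).
- nets.spot_point(picture, name): "location" ([column, row] in pixels: a listed point, or the origin of a listed thing).
The state is a dict: "t": time; "q": joint angles; "joint_vel": joint speeds; "joint_torque": joint torques, N m; "eef_pos": TCP position; "tool_rot": TCP orientation; "contact_force": force on the tool from outside, world axes, zero at the start; "torque": the same for the moment, N m; "gripper_width": opening from 0.0 (shut) to 1.0 (fully open).
Only numpy, scipy, OpenCV 4.12 (cv2) and the standard library are available. Lean on these libraries where they do the work, as an engineer would, in place of code of your own. Each camera call takes 0.05 s, during which the arm holds its last target.

TASK

Draw the bottom board tray sideways out of the magazine and lay it flat in the carrier of the x-y table, either way round, leaving the other trays in the magazine. Then slide the carrier so that the tip of the fixed pointer stands over the middle of the tray's round pad, next its square pad, last its cross-shaped pad, keeping still for a second at each, and leave it standing at the cross. Do not bump the pointer or disturb the other things on the bench.

Things in the scene. Friction and masses are not known exactly. Their poses are not given: they have to be found in the camera images.
- magazine: Fixed grey magazine with aluminium walls, holding a stack of three trays. Origin: centre of its underside, on the bench. Floor 20 mm up; shaft inside 104 mm (x) by 64 mm (y); walls 4 mm thick, tops 60 mm above the bench. The outlet faces its own -x: there the front wall (x = -52 to -56 mm) ends 13 mm above the floor, so only the bottom tray passes, sliding level to -x.
- ledge (a point): On top of the ledge in front of the magazine's outlet, at x = -112 mm in the magazine's frame, 20 mm above the bench. The ledge is 36 mm wide, level with the magazine's floor, and runs from x = -56 to -168 mm. A tray drawn out until its middle is here is clear of the magazine and overhangs the ledge by 12 mm each side, room for fingers.
- tray_a: Bottom tray of the stack, loose: black plastic with a green circuit board and brass pads, 100 mm (own x) by 60 mm (own y) by 10 mm high, about 80 g (may vary by a third). Origin: centre of its underside. It starts standing 26 to 36 mm out of the outlet, lying along the magazine's x; its long sides are 60 mm apart. The pads lie 7 mm above its underside, inside a 4 mm rim.
- tray_b: Second tray of the stack, like tray_a. Stays in the magazine, where it drops to the floor. Origin: centre of its underside.
- tray_c: Top tray of the stack, like tray_a. Stays in the magazine. Origin: centre of its underside.
- pad_round (a point): Middle of the round brass pad (11 mm across) of tray_a, at x = -27, y = 13 mm in the tray's frame.
- pad_square (a point): Middle of the square brass pad (11 mm) of tray_a, at x = 3, y = -14 mm in the tray's frame.
- pad_cross (a point): Middle of the cross-shaped brass pad (14 mm over its arms) of tray_a, at x = 28, y = 12 mm in the tray's frame.
- stage: Fixed base of the x-y table, 170 mm (own x) by 360 mm (own y). Origin: centre of its underside, on the bench. Its x and y axes are the directions of the two slides.
- saddle (a joint): Long slide of the x-y table, 0 to 0.158 m: 0 is the loading end (carrier farthest to the stage's +y, away from the pointer); growing values move the carrier along the stage's -y, under the pointer. Stays where left (about 1.5 N friction).
- carrier (a joint): Cross slide, -0.026 to 0.026 m, positive along the stage's +x. Stays where left (about 1.2 N friction). In the stage's frame the middle of the nest is at x = carrier, y = 0.045 - saddle.
- nest (a point): Centre of the carrier's nest, on its grey riser (36 mm in x, 100 mm in y, top 54 mm above the bench), where the middle of the tray's underside belongs; axes as the stage's. The tray lies with its length along the stage's y, either way round, between steel guides that leave 2.5 mm on each side and flare outward at their tops, 68 mm above the bench.
- guide (a point): One of the nest's guides (the end guide nearest the knob), at 68 mm above the bench. Guides stand at the middle of each end of the nest and on its long sides only beyond 42 mm from the middle: between them both long sides are open for fingers, down to the carrier plate, whose top is 41 mm above the bench.
- knob_top (a point): Centre of the top of the upright black knob on the carrier, 24 mm in diameter and 36 mm tall (top 89 mm above the bench), 100 mm from the middle of the nest towards the stage's +y. Pushing or gripping it moves the carrier along both slides.
- pointer: Fixed pointer of the x-y table: an upright steel post 18 mm thick, 160 mm high over the bench at x = 115, y = -150 mm in the stage's frame, an arm 135 mm up that runs from it to x = 45, y = -115 mm, and from there a slanting needle down to the tip. Its origin and axes are the stage's.
- pointer_tip (a point): Tip of the pointer's needle, at x = 0, y = -75 mm in the stage's frame, 70 mm above the bench, 6 mm above the rim of a seated tray.
- bottle: White plastic bottle, a bystander, 56 mm in diameter, 150 mm tall. Origin: centre of its underside.
- tin: Steel tin, a bystander, 60 mm in diameter, 75 mm tall. Origin: centre of its underside.
- meter: Yellow and black hand multimeter lying flat, a bystander, 170 by 85 by 45 mm. Origin: centre of its underside.
- driver: Screwdriver lying on the bench, a bystander, about 200 mm long.
Things that resemble listed ones, but are neither listed nor needed, are in the scene too. What is shaped like the magazine but blue or pink is not meant.

How it is judged:
By the outcome, as a careful person would: the job done as asked, in the order asked, and still so for the second after the job is handed in, with the robot touching nothing.
It also fails if it takes over 72 s, if anything falls off the work surface, if the arm or the gripper's body presses on something with over 40 N, if the wrist force passes 120 N, or if a joint passes its speed limit or range.

## Working session

There is one attempt and no reset: what is moved stays moved. The work goes in short steps, Python scripts to look and compute and a tool call to move; the robot and the scene stay as the last step left them, time stands still between calls to the robot, and variables do not carry over. Pictures are saved under pics/ and viewed, and the job is handed in when it is done.

Besides the shell and the picture viewer there is one more tool, called as name(argument=value, ...) on one line, values as JSON. apply_moves: Moves the arm, as the interface text tells. Scaled input: -1 to 1 covers 120 mm each way for a shift and 4 degrees each way for a turn. Its arguments: {"type":"object","properties":{"moves":{"type":"string"},"force":{"type":"number"}},"required":["moves"]}

```bash
mkdir -p pics; ls; python3 - <<'E'
from station import bot, imaging, nets
import cv2,pickle
o=bot.get_obs();print({k:(v if not hasattr(v,'round') else v.round(4) if hasattr(v,'shape') else v) for k,v in o.items()})
for n in ("side","top"):
    p=imaging.read_camera(n);pickle.dump(p,open(f"{n}0.pkl","wb"))
    cv2.imwrite(f"pics/{n}0.png",p["image"][:,:,::-1]);print(n,p["fx"],p["cx"],p["dist_coeffs"],p["view"])
    for nm in ("magazine","ledge","tray_a","pad_round","pad_square","pad_cross","stage","nest","guide","knob_top","pointer","pointer_tip","bottle","tin","meter","driver"):
        try:
            print(nm,[( [round(float(x)) for x in r["location"]],round(float(r["score"]),2)) for r in nets.spot_point(p,nm)][:4])
        except Exception as e: print(nm,e)
E
```

```text
pics
{'t': 0.0, 'q': array([-1.2721,  0.4778,  0.0224,  1.5565, -0.0115,  1.1093, -0.0831]), 'joint_vel': array([-0.0016, -0.0007,  0.0001,  0.0001,  0.0005, -0.0005,  0.0005]), 'joint_torque': array([ 1.20000e-03, -5.96454e+01,  1.60860e+00, -2.81202e+01,
        1.26000e-02,  9.30000e-03, -0.00000e+00]), 'eef_pos': array([0.2669, 0.6194, 0.2303]), 'tool_rot': array([ 6.000e-04,  8.354e-01,  5.497e-01, -7.000e-04]), 'contact_force': array([ 0.1288, -0.2972,  0.1444]), 'torque': array([-0.0011, -0.0001, -0.0406]), 'gripper_width': 1.0006224774904817}
side 415.053069682174 254.39245879913253 [-0.1481745  0.         0.         0.         0.       ] [[ 0.91813875 -0.39612039  0.0104817  -0.53905649]
 [-0.18374881 -0.4490359  -0.87441588  0.17087819]
 [ 0.35108062  0.80090911 -0.48506391  1.01551735]
 [ 0.          0.          0.          1.        ]]
magazine [([183, 156], 0.94), ([239, 179], 0.78), ([251, 147], 0.76)]
ledge [([155, 155], 0.87), ([234, 152], 0.78), ([210, 180], 0.67), ([259, 218], 0.53)]
tray_a [([239, 170], 0.72), ([232, 179], 0.66)]
pad_round [([220, 176], 0.43)]
pad_
[... 711 characters left out ...]
+00  1.00000000e+00]]
magazine [([111, 138], 0.97), ([185, 186], 0.91), ([97, 229], 0.86)]
ledge [([191, 214], 0.89), ([100, 263], 0.87), ([131, 166], 0.57)]
tray_a [([181, 179], 0.81), ([186, 195], 0.69)]
pad_round [([184, 207], 0.64)]
pad_square [([189, 194], 0.75)]
pad_cross [([178, 183], 0.82)]
stage [([303, 198], 0.9)]
nest [([312, 201], 0.95)]
guide [([295, 202], 0.63), ([304, 199], 0.17)]
knob_top [([281, 205], 0.91), ([236, 262], 0.74)]
pointer []
pointer_tip [([328, 194], 0.75)]
bottle [([234, 266], 0.86), ([296, 204], 0.63), ([182, 180], 0.41), ([417, 218], 0.18)]
tin [([218, 134], 0.62)]
meter [([416, 219], 0.72), ([179, 185], 0.34), ([315, 282], 0.21)]
driver [([315, 282], 0.85)]
```

```bash
python3 - <<'E'
import cv2
a=cv2.imread("pics/top0.png");cv2.imwrite("pics/top0b.png",cv2.resize(a[100:310,60:360],None,fx=2.6,fy=2.6,interpolation=cv2.INTER_CUBIC))
a=cv2.imread("pics/side0.png");cv2.imwrite("pics/side0b.png",cv2.resize(a[120:300,120:360],None,fx=3.2,fy=3.2,interpolation=cv2.INTER_CUBIC))
E
```

```text
(no output)
```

View pics/top0.png

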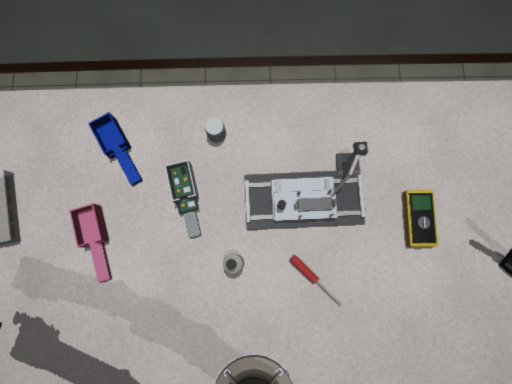

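View pics/side0.png

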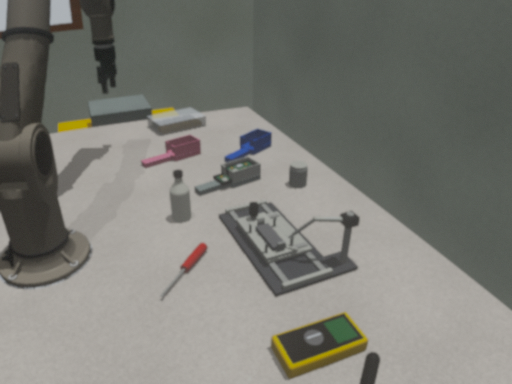

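View pics/top0b.png

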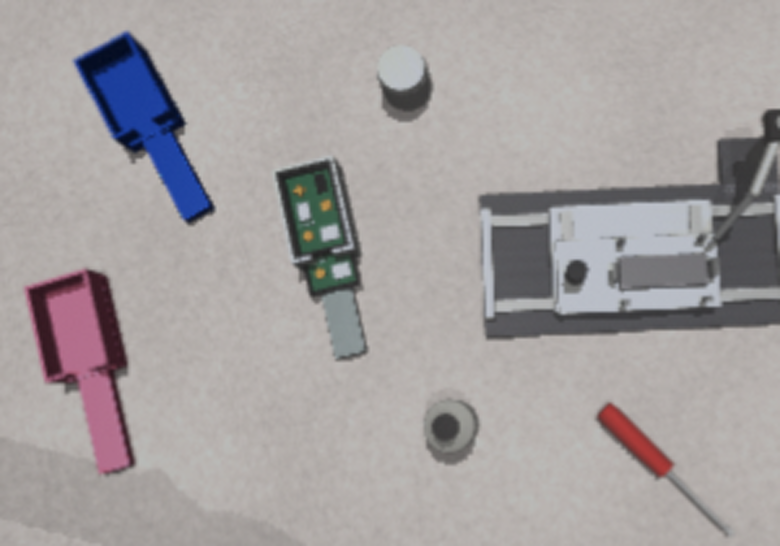

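View pics/side0b.png

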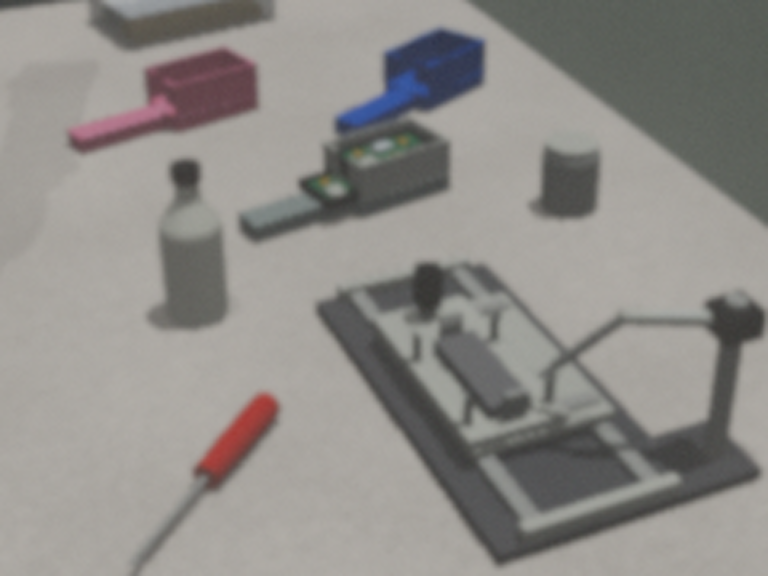

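```bash
cat > h.py <<'E'
import numpy as np, cv2, pickle
def proj(p,P):
    P=np.atleast_2d(np.array(P,float));V=p["view"];r,_=cv2.Rodrigues(V[:3,:3])
    K=np.array([[p["fx"],0,p["cx"]],[0,p["fy"],p["cy"]],[0,0,1]])
    return cv2.projectPoints(P,r,V[:3,3],K,np.array(p["dist_coeffs"]))[0][:,0]
def back(p,uv,z):
    K=np.array([[p["fx"],0,p["cx"]],[0,p["fy"],p["cy"]],[0,0,1]])
    n=cv2.undistortPoints(np.array([[uv]],float),K,np.array(p["dist_coeffs"]))[0,0]
    R=p["view"][:3,:3];t=p["view"][:3,3];d=R.T@np.array([n[0],n[1],1]);c=-R.T@t
    return c+d*(z-c[2])/d[2]
def fr(x,y,yaw,P):
    P=np.atleast_2d(np.array(P,float));c,s=np.cos(yaw),np.sin(yaw)
    return P@np.array([[c,s,0],[-s,c,0],[0,0,1]])+[x,y,0]
def shot(tag,names=("top",)):
    from station import imaging
    r=[]
    for n in names:
        p=imaging.read_camera(n);pickle.dump(p,open(f"{n}{tag}.pkl","wb"));cv2.imwrite(f"pics/{n}{tag}.png",p["image"][:,:,::-1]);r.append(p)
    return r
def crop(p,box,f,fn,lines=(),pts=()):
    a=p["image"][:,:,::-1];l,t,r,b=box
    a=cv2.resize(a[t:b,l:r],None,fx=f,fy=f,interpolation=cv2.INTER_CUBIC)
    T=lambda q:tuple(int(round(v)) for v in ((np.array(q)+.5-[l,t])*f))
    for P,col in lines:
        q=proj(p,P)
        for i in range(len(q)-1): cv2.line(a,T(q[i]),T(q[i+1]),col,1)
    for P,col in pts:
        for q in proj(p,P): cv2.circle(a,T(q),3,col,-1)
    cv2.imwrite(fn,a)
def load(n): return pickle.load(open(n+".pkl","rb"))
def box(x0,x1,y0,y1,z): return [[x0,y0,z],[x1,y0,z],[x1,y1,z],[x0,y1,z],[x0,y0,z]]
E
python3 - <<'E'
from h import *
p=load("top0");s=load("side0")
for nm,uv,su,z in [("mag",(185,186),(239,179),0),("ledge",(191,214),(210,180),.02),("nest",(312,201),(269,236),.054),("knob",(281,205),(249,205),.089),("tip",(328,194),(288,239),.07),("guide",(295,202),(258,218),.068),("stage",(303,198),(270,246),0),("bottle",(234,266),(183,218),0),("tin",(218,134),(298,187),0),("meter",(416,219),(316,347),0),("drv",(315,282),(183,271),0.012)]:
    print(nm,back(p,uv,z).round(3)[:2],back(s,su,z).round(3)[:2])
E
```

```text
mag [0.617 0.202] [0.621 0.21 ]
ledge [0.527 0.178] [0.517 0.204]
nest [ 0.553 -0.183] [ 0.541 -0.197]
knob [ 0.538 -0.09 ] [ 0.53  -0.096]
tip [ 0.57  -0.228] [ 0.567 -0.246]
guide [ 0.549 -0.132] [ 0.539 -0.132]
stage [ 0.571 -0.164] [ 0.558 -0.171]
bottle [0.369 0.052] [0.383 0.046]
tin [0.784 0.099] [0.779 0.085]
meter [ 0.498 -0.508] [ 0.5   -0.504]
drv [ 0.318 -0.187] [ 0.32  -0.196]
```

```bash
cat > fit.py <<'E'
from h import *
from scipy.optimize import minimize
def gm(p):
    g=cv2.GaussianBlur(p["image"],(0,0),1.0).astype(float);m=0
    for c in range(3):
        m=m+np.hypot(cv2.Sobel(g[:,:,c],cv2.CV_64F,1,0),cv2.Sobel(g[:,:,c],cv2.CV_64F,0,1))
    return np.sqrt(m)
def samp(L,n=60):
    L=np.array(L,float);o=[]
    for a,b in zip(L[:-1],L[1:]): o.append(a+(b-a)*np.linspace(0.03,.97,n)[:,None])
    return np.vstack(o)
def fit(models,pics,x0,step=(.006,.006,.05)):
    M=[samp(L) for L in models];G=[gm(p) for p in pics]
    def cost(x):
        c=0
        for p,g in zip(pics,G):
            for m in M:
                q=proj(p,fr(*x,m)).astype(np.float32)
                c-=cv2.remap(g.astype(np.float32),q[:,0].copy(),q[:,1].copy(),cv2.INTER_LINEAR).mean()
        return c
    best=None
    for dx in (-1,0,1):
      for dy in (-1,0,1):
        for dw in (-1,0,1):
          s=np.array(x0)+np.array(step)*[dx,dy,dw]
          r=minimize(cost,s,method="Nelder-Mead",options=dict(xatol=1e-5,fatol=1e-3,initial_simplex=np.vstack([s]+[s+np.eye(3)[i]*np.array(step)[i] for i in range(3)])))
          if best is None or r.fun<best.fun: best=r
    return best.x,best.fun
E
python3 - <<'E'
from fit import *
p=load("top0");s=load("side0")
mag=[box(-.056,.056,-.036,.036,.06),box(-.168,-.092,-.018,.018,.02)[3:]+box(-.168,-.092,-.018,.018,.02)[:3]]
mag=[box(-.056,.056,-.036,.036,.06),[[-.092,.018,.02],[-.168,.018,.02],[-.168,-.018,.02],[-.092,-.018,.02]]]
for pics in ([p],[s],[p,s]):
    x,f=fit(mag,pics,(.62,.204,.22));print("mag",x.round(4),f)
xm=x
ris=[box(-.018,.018,-.05,.05,.054)]
for pics in ([p],[s],[p,s]):
    x,f=fit(ris,pics,(.548,-.187,.1));print("nest",x.round(4),f)
st=[box(-.085,.085,-.18,.18,.0)]
for z in (0.,.01,.02):
  for pics in ([p],[p,s]):
    y,f=fit([box(-.085,.085,-.18,.18,z)],pics,(.565,-.166,.05));print("stage",z,y.round(4),f)
G=(0,255,0)
crop(p,(150,140,260,250),6,"pics/m1.png",[(fr(*xm,L),G) for L in mag])
crop(s,(180,145,280,205),7,"pics/m2.png",[(fr(*xm,L),G) for L in mag])
np.save("xm.npy",xm)
E
```

```text
mag [0.6207 0.1984 0.2062] -42.111610412597656
mag [0.6208 0.21   0.2825] -32.295082092285156
mag [0.6207 0.1983 0.203 ] -73.9159164428711
nest [ 0.5428 -0.1888  0.0215] -19.375144958496094
nest [ 0.547  -0.1883  0.0464] -15.351494789123535
nest [ 0.5424 -0.189   0.0239] -34.06891632080078
stage 0.0 [ 0.5673 -0.16    0.0247] -20.66207504272461
stage 0.0 [ 0.5673 -0.1612  0.0269] -38.554256439208984
stage 0.01 [ 0.5658 -0.1587  0.0265] -20.55937957763672
stage 0.01 [ 0.5653 -0.1569  0.0205] -37.05958938598633
stage 0.02 [ 0.5643 -0.1562  0.0274] -19.781496047973633
stage 0.02 [ 0.5622 -0.1584  0.0209] -34.8274040222168
```

View pics/m1.png

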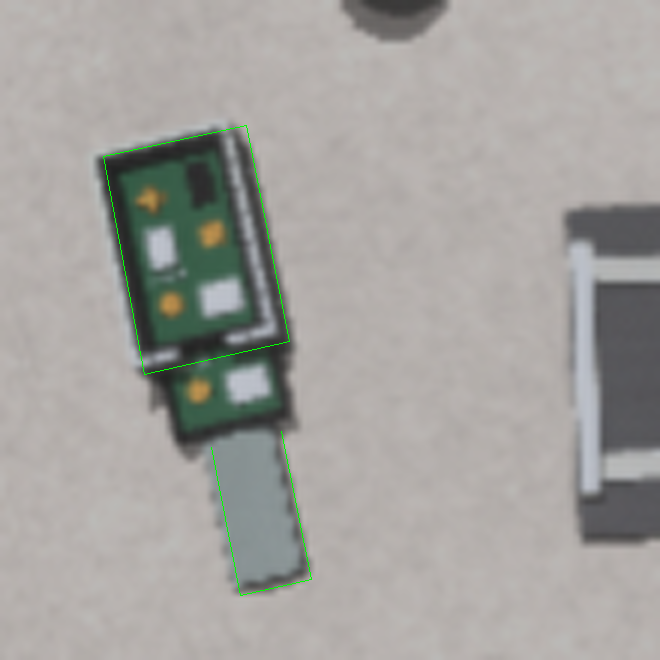

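View pics/m2.png

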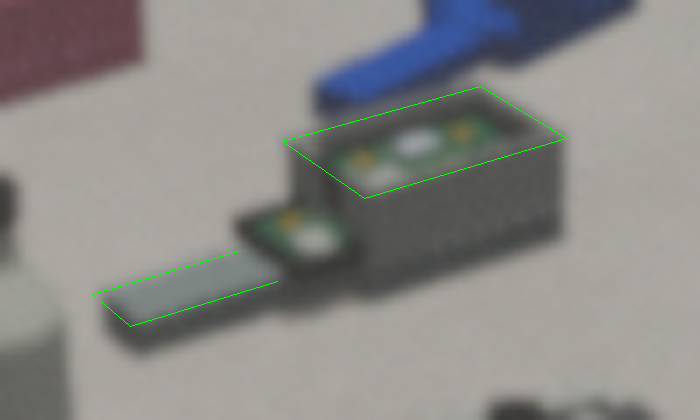

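```bash
python3 - <<'E'
from fit import *
p=load("top0");s=load("side0")
X=(.5664,-.1600,.0247);
def S(P): return fr(*X,P)
n=fr(*(-X[0],-X[1],0),[[.5424,-.189,0]])@np.array([[np.cos(X[2]),-np.sin(X[2]),0],[np.sin(X[2]),np.cos(X[2]),0],[0,0,1]])
print("nest in stage",n)
c,d=n[0,0],n[0,1]
L=[(S(box(-.085,.085,-.18,.18,0)),(0,255,0)),(S(box(c-.018,c+.018,d-.05,d+.05,.054)),(0,0,255)),(S([[.045,-.115,.135],[0,-.075,.07]]),(255,0,255)),
 (S([[c+.012*np.cos(a),d+.1+.012*np.sin(a),.089] for a in np.linspace(0,6.3,30)]),(255,255,0))]
crop(p,(238,135,372,235),5.9,"pics/s1.png",L)
crop(s,(210,190,362,292),5.2,"pics/s2.png",L)
K=[]
for q,uv in ((p,(328,194)),(s,(288,239))):
    K.append((q["view"],uv))
E
```

```text
nest in stage [[-0.02470891 -0.02839841  0.        ]]
```

View pics/s1.png

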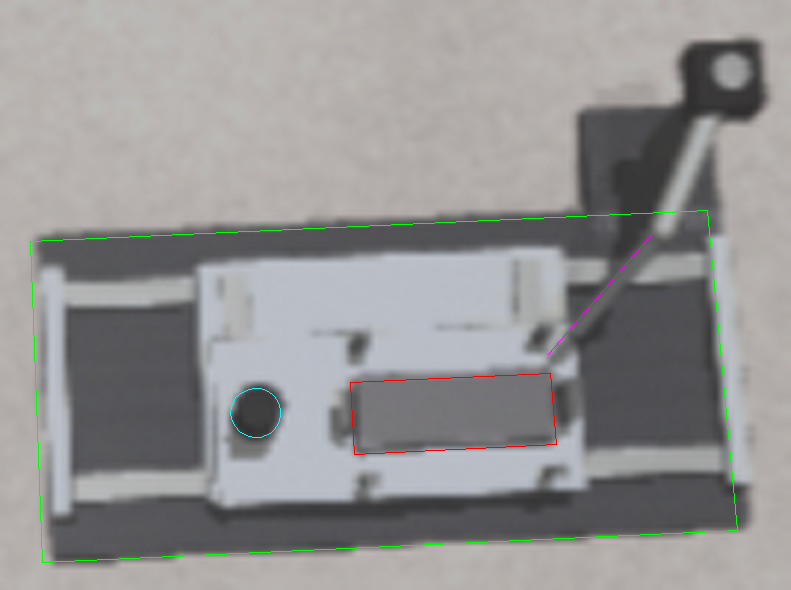

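View pics/s2.png

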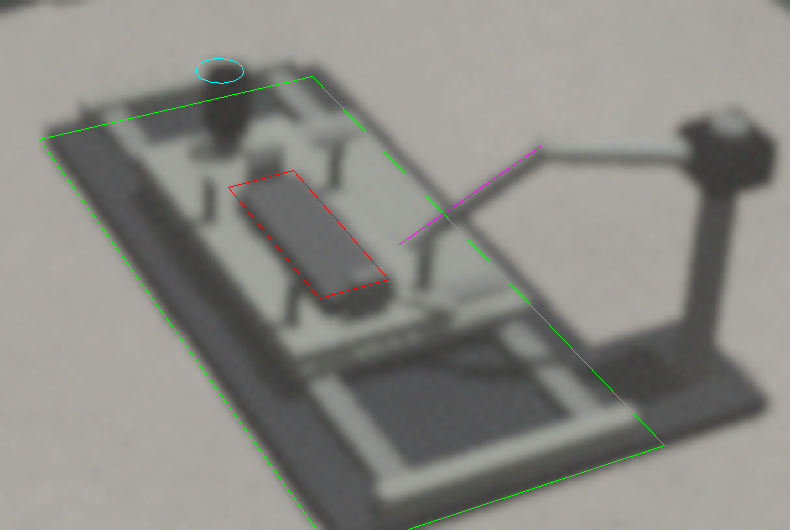

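```bash
cat > g.py <<'E'
from h import *
from scipy.spatial.transform import Rotation as R
import sys
def pose(o=None):
    from station import bot
    o=o or bot.get_obs();q=o["tool_rot"];M=R.from_quat([q[1],q[2],q[3],q[0]]).as_matrix();return o,np.array(o["eef_pos"]),M
def go(x,y,z,yaw=None):
    o,P,M=pose();d=M.T@(np.array([x,y,z])-P)/.12
    a=np.degrees(np.arctan2(M[1,0],M[0,0]))
    print("t %.2f"%o["t"],"pos",P.round(4),"yaw %.2f"%a,"zax",M[:,2].round(4),"w %.3f"%o["gripper_width"],"F",np.round(o["contact_force"],1),"q7 %.2f"%o["q"][6])
    print("total shift units",d.round(4),"rows at .3:",np.abs(d).max()/.3)
    if yaw is not None: print("rz units",round((a-yaw+180)%360-180,2)/4)
if __name__=="__main__": go(*map(float,sys.argv[1:]))
E
python3 - <<'E'
from h import *
p=load("top0")
print("knob",back(p,(281.06,203.65),.089))
for nm,u,v in (("round",198,391),):
    w=back(p,(150+u/6-.5,140+v/6-.5),.027);X=np.load("xm.npy");c,s=np.cos(X[2]),np.sin(X[2]);d=w[:2]-X[:2];print(w,"magframe",c*d[0]+s*d[1],-s*d[0]+c*d[1])
E
python3 g.py .5405 -.0915 .2 1.4
```

```text
knob [ 0.54207826 -0.08990205  0.089     ]
[0.55449172 0.20298264 0.027     ] magframe -0.06391206516060444 0.017983222615024053
t 1.70 pos [0.2671 0.6199 0.2313] yaw 66.69 zax [-0.  0. -1.] w 0.998 F [ 0.2 -0.8  0.5] q7 -0.08
total shift units [-4.5431  4.4385  0.2608] rows at .3: 15.143782003657273
rz units 16.3225
```

apply_moves(moves="-1 -.22 .215 0.01 0 0 0;-1 -.22 .215 0.01 0 0 0;-1 -.22 .215 0.01 0 0 0;-1 -.22 .215 0.01 0 0 0;-1 -.22 .215 0.01 0 0 0;-1 -.22 .215 0.01 0 0 0;-1 -.22 .215 0.01 0 0 0;-1 -.22 .215 0.01 0 0 0;-1 -.22 .215 0.01 0 0 0;-1 -.22 .215 0.01 0 0 0;-1 -.22 .215 0.01 0 0 0;-1 -.22 .215 0.01 0 0 0", force=40)

```text
t: 2.7
eef_pos: [0.4265, 0.2048, 0.2172]
tool_rot: [-0.0, 0.835, 0.55, 0.0]
contact_force: [0.7, -0.1, -0.4]
gripper_width: 0.998
```

apply_moves(moves="-1 -.22 .215 0.01 0 0 0;-1 -.22 .215 0.01 0 0 0;-1 -.22 .215 0.01 0 0 0;-1 -.22 .215 0.01 0 0 0;-1 -.22 .215 0.01 0 0 0;-1 -.22 .215 0.01 0 0 0;-1 -.22 .215 0.01 0 0 0;-1 -.22 .215 0.01 0 0 0;-1 0 0 0 0 0 1;-1 0 0 0 0 0 1;-1 0 0 0 0 0 1;-1 0 0 0 0 0 1")

```text
t: 3.7
eef_pos: [0.5321, -0.0695, 0.2073]
tool_rot: [0.0, 0.905, 0.426, 0.0]
contact_force: [-0.0, -0.3, 0.6]
gripper_width: 1.007
```

apply_moves(moves="-1 0 0 0 0 0 1;-1 0 0 0 0 0 1;-1 0 0 0 0 0 1;-1 0 0 0 0 0 1;-1 0 0 0 0 0 1;-1 0 0 0 0 0 1;-1 0 0 0 0 0 1;-1 0 0 0 0 0 1;-1 0 0 0 0 0 1;-1 0 0 0 0 0 1;-1 0 0 0 0 0 1;-1 0 0 0 0 0 1")

```text
t: 4.7
eef_pos: [0.5321, -0.0691, 0.2075]
tool_rot: [-0.0, 1.0, 0.022, 0.0]
contact_force: [-0.1, 0.7, 0.5]
gripper_width: 0.998
```

```bash
python3 g.py .5418 -.090 .075 1.4
```

```text
t 4.70 pos [ 0.5321 -0.0691  0.2075] yaw 2.50 zax [ 4.e-04  2.e-04 -1.e+00] w 0.998 F [-0.1  0.7  0.5] q7 0.28
total shift units [0.0723 0.1781 1.1039] rows at .3: 3.679612634186759
rz units 0.275
```

apply_moves(moves="-1 .072 .178 .25 0 0 .27;-1 0 0 .3 0 0 0;-1 0 0 .3 0 0 0;-1 0 0 .25 0 0 0;-1 0 0 .13 0 0 0;-1 0 0 0 0 0 0;1 0 0 0 0 0 0;1 0 0 0 0 0 0;1 0 0 0 0 0 0;1 0 0 0 0 0 0;1 0 0 0 0 0 0;1 0 0 0 0 0 0", force=30)

```text
t: 5.7
eef_pos: [0.5426, -0.09, 0.0609]
tool_rot: [-0.0, 1.0, 0.014, 0.001]
contact_force: [-0.4, 0.5, 5.1]
gripper_width: 0.27
```

```bash
python3 - <<'E'
from g import *
p,s=shot("1",("top","side"))
crop(p,(238,135,372,235),5.9,"pics/s3.png")
go(.57,-.0225,.06,1.4)
E
```

```text
t 5.80 pos [ 0.5425 -0.09    0.0608] yaw 1.62 zax [ 2.e-03  4.e-04 -1.e+00] w 0.269 F [-1.   0.6  4.7] q7 0.46
total shift units [ 0.2446 -0.5558  0.0077] rows at .3: 1.8525715203861153
rz units 0.055
```

View pics/s3.png

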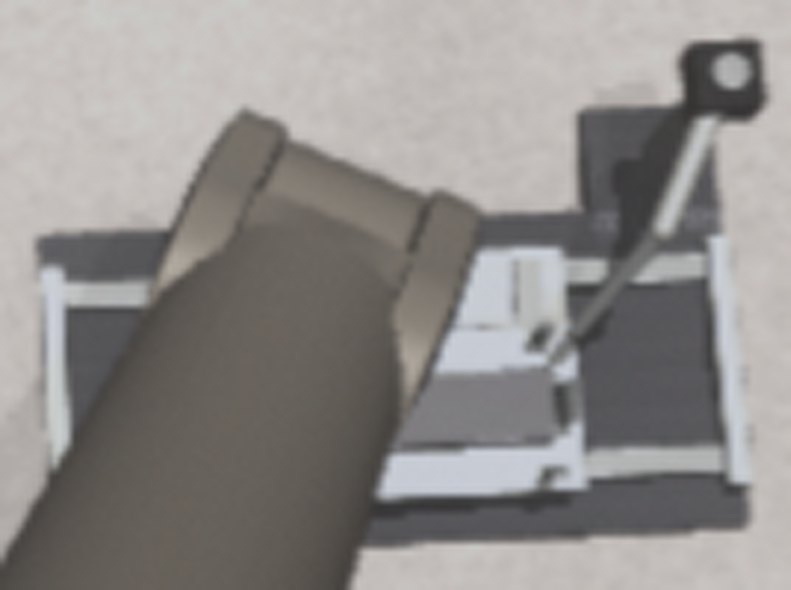

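apply_moves(moves="1 .035 -.094 0 0 0 0;1 .035 -.094 0 0 0 0;1 .035 -.094 0 0 0 0;1 .035 -.094 0 0 0 0;1 .034 -.094 0 0 0 0;1 .034 -.094 0 0 0 0;1 0 0 0 0 0 0;1 0 0 0 0 0 0")

```text
t: 6.47
eef_pos: [0.5666, -0.0199, 0.0609]
tool_rot: [-0.001, 1.0, 0.015, 0.002]
contact_force: [1.3, 1.2, 4.4]
gripper_width: 0.276
```

```bash
python3 - <<'E'
from g import *
p,s=shot("2",("top","side"))
crop(p,(238,135,372,235),5.9,"pics/s4.png")
go(.57,-.0225,.06,1.4)
E
```

```text
t 6.57 pos [ 0.5663 -0.0208  0.0609] yaw 1.66 zax [ 3.1e-03  9.0e-04 -1.0e+00] w 0.271 F [1.6 0.7 5.8] q7 0.34
total shift units [0.0303 0.0152 0.0074] rows at .3: 0.10114382378937718
rz units 0.065
```

View pics/s4.png

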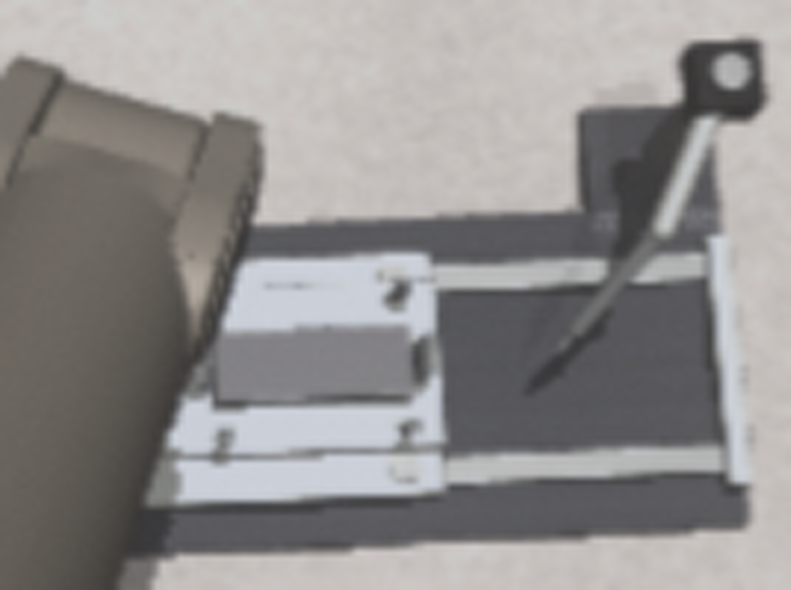

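```bash
python3 - <<'E'
from fit import *
p=load("top2")
print(back(p,(290.9,196.4),.054))
print(fit([box(-.018,.018,-.05,.05,.054)],[p],(.568,-.121,.025),(.004,.004,.02)))
crop(p,(310,155,365,210),12,"pics/tip.png")
E
```

```text
[ 0.56806924 -0.12171993  0.054     ]
(array([ 0.56632778, -0.12228816, -0.01866231]), np.float64(-20.426401138305664))
```

View pics/tip.png

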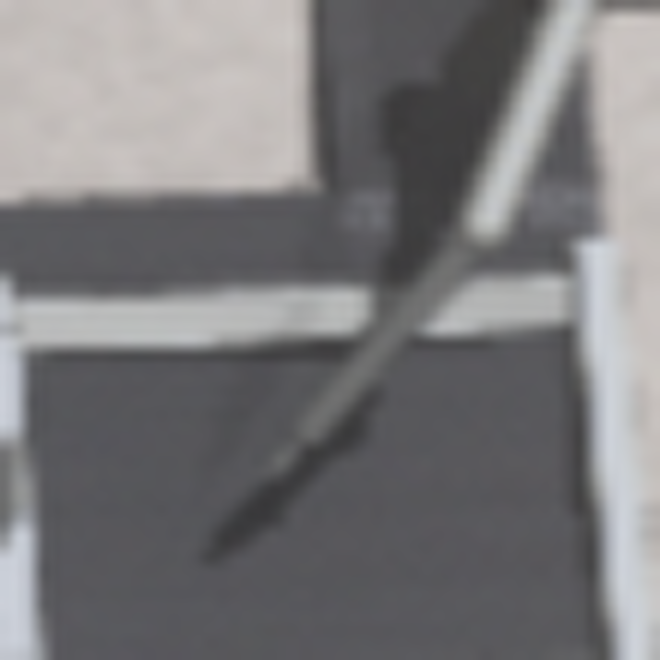

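apply_moves(moves="-.2 0 0 0 0 0 0;-.2 0 0 0 0 0 0;-.2 0 0 0 0 0 0;-.2 0 0 -.25 0 0 0;-1 0 0 -.3 0 0 0;-1 0 0 -.3 0 0 0")

```text
t: 7.07
eef_pos: [0.5634, -0.0222, 0.1619]
tool_rot: [0.0, 1.0, 0.014, -0.002]
contact_force: [0.6, 0.6, 0.7]
gripper_width: 0.858
```

```bash
python3 - <<'E'
from g import *
p=load("top0")
print("tip",back(p,(332.25,193.7),.07))
e=back(p,(188.8,211),.03);l=back(p,(150+272/6-.5,140+584/6-.5),.02)
X=np.load("xm.npy");c,s=np.cos(X[2]),np.sin(X[2])
for w in (e,l):
    d=w[:2]-X[:2];print(w,"magframe",c*d[0]+s*d[1],-s*d[0]+c*d[1])
q=shot("3")[0]
crop(q,(150,140,260,250),7,"pics/m3.png",[(fr(*X,[[-.037-.05,-.03,.03],[-.037-.05,.03,.03]]),(0,0,255)),(fr(*X,[[-.16,0,.02],[-.08,0,.03]]),(0,255,255))])
go(.5492,.186,.16,101.6)
E
```

```text
tip [ 0.57070873 -0.24053388  0.07      ]
[0.5344773  0.18315135 0.03      ] magframe -0.08751432715738007 0.0025952362753877915
[0.45772024 0.16618065 0.02      ] magframe -0.1661167557618449 0.0014512485216108886
t 7.12 pos [ 0.5678 -0.0229  0.1692] yaw 1.50 zax [ 7.7e-03  7.0e-04 -1.0e+00] w 0.941 F [ 2.2 -0.8  4.2] q7 0.24
total shift units [-0.1101 -1.7444  0.0763] rows at .3: 5.814762587114162
rz units -25.025
```

View pics/m3.png

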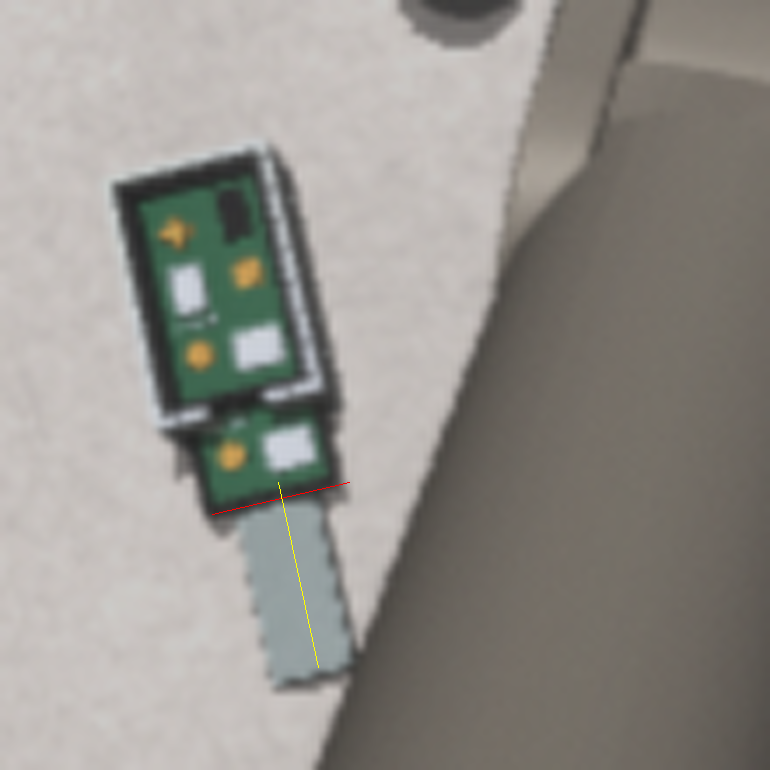

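apply_moves(moves="-1 -.02 -.29 0 0 0 0;-1 -.02 -.29 0 0 0 0;-1 -.02 -.29 0 0 0 0;-1 -.02 -.29 0 0 0 0;-1 -.02 -.29 0 0 0 0;-1 -.02 -.29 0 0 0 0;-1 0 0 0 0 0 -1;-1 0 0 0 0 0 -1;-1 0 0 0 0 0 -1;-1 0 0 0 0 0 -1;-1 0 0 0 0 0 -1;-1 0 0 0 0 0 -1")

```text
t: 8.12
eef_pos: [0.5441, 0.1862, 0.1613]
tool_rot: [0.0, 0.975, 0.223, -0.0]
contact_force: [-0.7, -0.7, 0.1]
gripper_width: 1.001
```

apply_moves(moves="-1 0 0 0 0 0 -1;-1 0 0 0 0 0 -1;-1 0 0 0 0 0 -1;-1 0 0 0 0 0 -1;-1 0 0 0 0 0 -1;-1 0 0 0 0 0 -1;-1 0 0 0 0 0 -1;-1 0 0 0 0 0 -1;-1 0 0 0 0 0 -1;-1 0 0 0 0 0 -1;-1 0 0 0 0 0 -1;-1 0 0 0 0 0 -1")

```text
t: 9.12
eef_pos: [0.5441, 0.1861, 0.1613]
tool_rot: [-0.0, 0.8, 0.6, -0.0]
contact_force: [0.7, 0.3, 0.2]
gripper_width: 1.001
```

apply_moves(moves="-1 0 0 0 0 0 -1;-1 0 0 0 0 0 -1;-1 0 0 0 0 0 -1;-1 0 0 0 0 0 -1;-1 0 0 0 0 0 -1;-1 0 0 0 0 0 -1;-1 0 0 0 0 0 -1;-1 0 0 0 0 0 -.05;-1 0 0 0 0 0 0;-1 0 0 0 0 0 0")

```text
t: 9.95
eef_pos: [0.5443, 0.1863, 0.1615]
tool_rot: [-0.0, 0.632, 0.775, -0.0]
contact_force: [0.2, -0.4, -0.4]
gripper_width: 1.0
```

```bash
python3 g.py .5478 .1854 .006 101.7
```

```text
t 9.95 pos [0.5443 0.1863 0.1615] yaw 101.68 zax [-4.e-04 -2.e-04 -1.e+00] w 1.000 F [ 0.2 -0.4 -0.4] q7 1.41
total shift units [-0.0131  0.0274  1.2959] rows at .3: 4.31973544940602
rz units -0.005
```

apply_moves(moves="-1 -.013 .027 .29 0 0 0;-1 0 0 .3 0 0 0;-1 0 0 .3 0 0 0;-1 0 0 .2 0 0 0;-1 0 0 .12 0 0 0;-1 0 0 .08 0 0 0;-1 0 0 0 0 0 0")

```text
t: 10.53
eef_pos: [0.5467, 0.1852, 0.005]
tool_rot: [-0.001, 0.631, 0.776, -0.002]
contact_force: [0.1, -0.7, -0.2]
gripper_width: 1.002
```

```bash
python3 - <<'E'
from g import *
p,s=shot("4",("top","side"))
crop(s,(180,130,280,205),7.5,"pics/m4.png")
crop(p,(150,140,260,250),5,"pics/m5.png")
go(.5478,.1854,.006,101.7)
E
```

```text
t 10.63 pos [0.5484 0.1858 0.0074] yaw 101.78 zax [ 6.e-04  1.e-04 -1.e+00] w 0.996 F [ 0.3 -0.  -0.8] q7 1.45
total shift units [-0.0025 -0.0057  0.0114] rows at .3: 0.037996568682830044
rz units 0.02
```

View pics/m4.png

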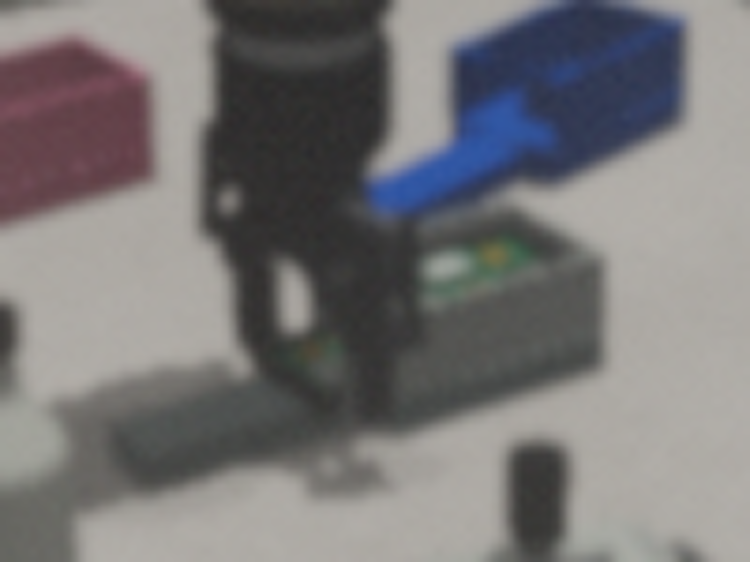

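View pics/m5.png

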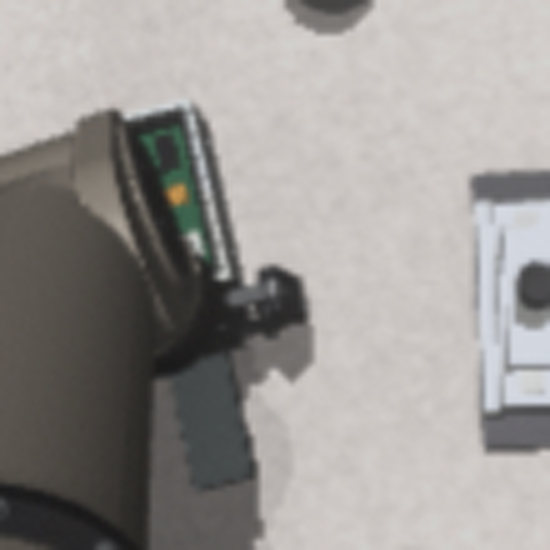

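apply_moves(moves="1 0 0 0 0 0 0;1 0 0 0 0 0 0;1 0 0 0 0 0 0;1 0 0 0 0 0 0;1 0 0 0 0 0 0;1 0 0 0 0 0 0", force=40)

```text
t: 11.13
eef_pos: [0.5489, 0.1863, 0.0087]
tool_rot: [0.0, 0.631, 0.776, 0.001]
contact_force: [-2.6, -0.2, 6.8]
gripper_width: 0.695
```

```bash
python3 g.py .472 .1699 .0074 101.7
```

```text
t 11.13 pos [0.5489 0.1863 0.0087] yaw 101.82 zax [ 0.0023  0.0013 -1.    ] w 0.695 F [-2.6 -0.2  6.8] q7 1.45
total shift units [-0.0021 -0.6556  0.0091] rows at .3: 2.185309103082444
rz units 0.03
```

apply_moves(moves="1 0 -.04 0 0 0 0;1 0 -.08 0 0 0 0;1 0 -.08 0 0 0 0;1 0 -.08 0 0 0 0;1 0 -.08 0 0 0 0;1 0 -.08 0 0 0 0;1 0 -.08 0 0 0 0;1 0 -.08 0 0 0 0;1 0 -.04 0 0 0 0;1 0 0 0 0 0 0;1 0 0 0 0 0 0")

```text
t: 12.05
eef_pos: [0.4738, 0.1708, 0.0086]
tool_rot: [0.001, 0.631, 0.776, 0.002]
contact_force: [-0.5, 0.8, 12.5]
gripper_width: 0.692
```

apply_moves(moves="-1 0 0 0 0 0 0;-1 0 0 0 0 0 0;-1 0 0 0 0 0 0;-1 0 0 -.2 0 0 0;-1 0 0 -.3 0 0 0;-1 0 0 -.3 0 0 0;-1 0 0 0 0 0 0")

```text
t: 12.63
eef_pos: [0.476, 0.1712, 0.1083]
tool_rot: [0.002, 0.631, 0.776, 0.004]
contact_force: [0.5, -0.4, 0.5]
gripper_width: 0.999
```

```bash
python3 - <<'E'
from g import *
p,s=shot("5",("top","side"))
crop(s,(170,130,280,205),7,"pics/m6.png")
crop(p,(150,140,260,250),6,"pics/m7.png")
X=[.6203,.2003,.205];w=fr(*X,[[-.1125,0,.007]])[0];print(w)
go(*w,101.7)
E
```

```text
[0.51015564 0.17739869 0.007     ]
t 12.73 pos [0.4733 0.1703 0.1042] yaw 101.81 zax [ 0.0024  0.0015 -1.    ] w 0.996 F [-0.7  0.3  0.2] q7 1.39
total shift units [-0.0061  0.3104  0.8105] rows at .3: 2.7017000914583207
rz units 0.0275
```

View pics/m6.png

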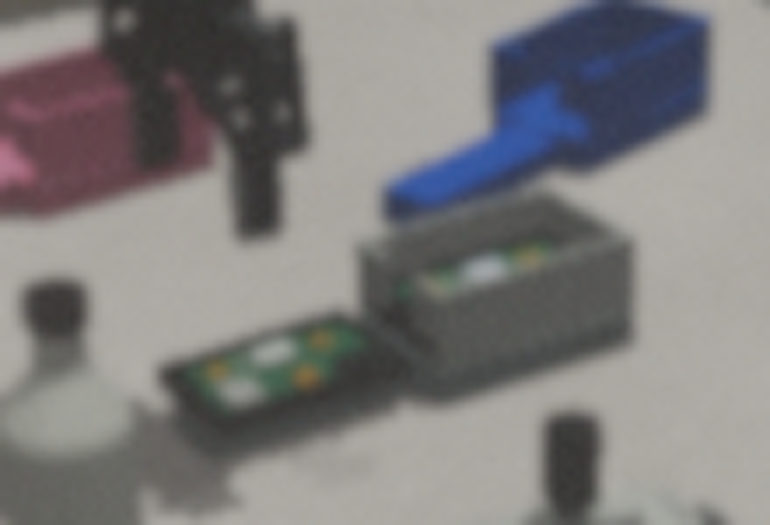

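View pics/m7.png

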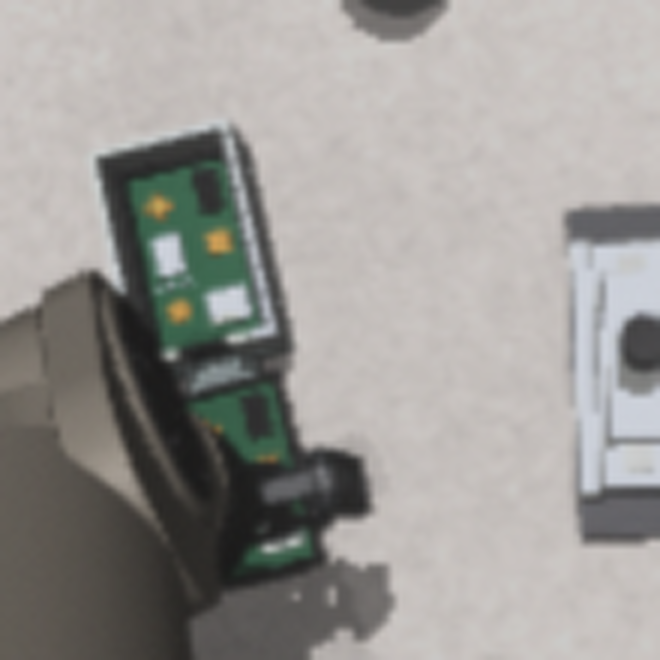

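apply_moves(moves="-1 -.003 .15 0 0 0 0;-1 -.003 .156 .2 0 0 0;-1 0 0 .25 0 0 0;-1 0 0 .2 0 0 0;-1 0 0 .1 0 0 0;-1 0 0 .055 0 0 0;-1 0 0 0 0 0 0")

```text
t: 13.32
eef_pos: [0.5073, 0.1761, 0.0045]
tool_rot: [-0.001, 0.631, 0.776, -0.002]
contact_force: [-0.5, -0.8, -0.2]
gripper_width: 0.995
```

```bash
python3 g.py .5097 .1780 .008 101.7
```

```text
t 13.32 pos [0.5073 0.1761 0.0045] yaw 101.81 zax [-0.0035 -0.0017 -1.    ] w 0.995 F [-0.5 -0.8 -0.2] q7 1.44
total shift units [ 0.0111  0.0224 -0.0288] rows at .3: 0.09616591562283895
rz units 0.0275
```

apply_moves(moves="-1 .005 .012 0 0 0 0;-1 0 0 0 0 0 0;1 0 0 0 0 0 0;1 0 0 0 0 0 0;1 0 0 0 0 0 0;1 0 0 0 0 0 0;1 0 0 0 0 0 0;1 0 0 0 0 0 0;1 0 0 0 0 0 0", force=50)

```text
t: 14.07
eef_pos: [0.5108, 0.1781, 0.0077]
tool_rot: [0.0, 0.63, 0.776, 0.001]
contact_force: [-1.9, -0.5, 8.1]
gripper_width: 0.687
```

apply_moves(moves="1 0 0 -.05 0 0 0;1 0 0 -.1 0 0 0;1 0 0 -.2 0 0 0;1 0 0 -.25 0 0 0;1 0 0 -.25 0 0 0;1 0 0 -.15 0 0 0;1 0 0 -.1 0 0 0;1 0 0 0 0 0 0;1 0 0 0 0 0 0")

```text
t: 14.82
eef_pos: [0.5104, 0.1779, 0.1393]
tool_rot: [0.0, 0.631, 0.776, 0.001]
contact_force: [0.1, -0.7, -0.9]
gripper_width: 0.691
```

```bash
python3 - <<'E'
from g import *
p,s=shot("6",("top","side"))
crop(s,(150,90,290,205),5.5,"pics/m8.png")
go(.5688,-.1208,.14,1.4)
E
```

```text
t 14.92 pos [0.5094 0.1774 0.1377] yaw 101.82 zax [-1.3e-03 -5.0e-04 -1.0e+00] w 0.690 F [ 0.  -0.8 -0.6] q7 1.40
total shift units [-2.5339 -0.0245 -0.0185] rows at .3: 8.446430938698153
rz units 25.105
```

View pics/m8.png

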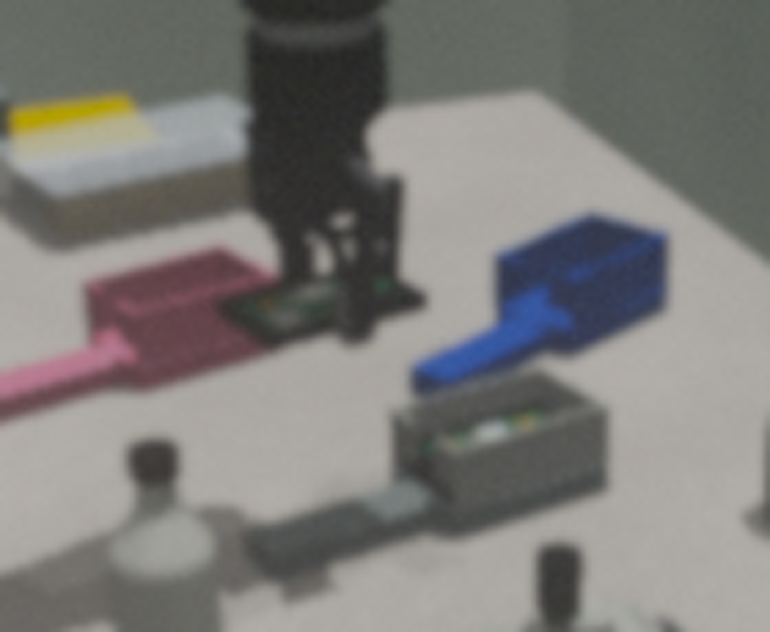

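apply_moves(moves="1 0 0 0 0 0 .5;1 0 0 0 0 0 1;1 0 0 0 0 0 1;1 0 0 0 0 0 1;1 0 0 0 0 0 1;1 0 0 0 0 0 1;1 0 0 0 0 0 1;1 0 0 0 0 0 1;1 0 0 0 0 0 1;1 0 0 0 0 0 1;1 0 0 0 0 0 1;1 0 0 0 0 0 1")

```text
t: 15.92
eef_pos: [0.5093, 0.1773, 0.1369]
tool_rot: [0.0, 0.885, 0.466, -0.001]
contact_force: [-0.2, -0.4, -0.6]
gripper_width: 0.689
```

apply_moves(moves="1 0 0 0 0 0 1;1 0 0 0 0 0 1;1 0 0 0 0 0 1;1 0 0 0 0 0 1;1 0 0 0 0 0 1;1 0 0 0 0 0 1;1 0 0 0 0 0 1;1 0 0 0 0 0 1;1 0 0 0 0 0 1;1 0 0 0 0 0 1;1 0 0 0 0 0 1;1 0 0 0 0 0 1")

```text
t: 16.92
eef_pos: [0.5093, 0.1772, 0.137]
tool_rot: [0.001, 0.998, 0.066, -0.001]
contact_force: [-0.1, -0.3, -0.5]
gripper_width: 0.691
```

apply_moves(moves="1 0 0 0 0 0 1;1 0 0 0 0 0 .6;1 0 0 0 0 0 0;1 0 0 0 0 0 0")

```text
t: 17.25
eef_pos: [0.5095, 0.1774, 0.1374]
tool_rot: [0.001, 1.0, 0.013, -0.001]
contact_force: [-0.7, -0.2, -1.6]
gripper_width: 0.697
```

```bash
python3 g.py .5688 -.1208 .13 1.4
```

```text
t 17.25 pos [0.5095 0.1774 0.1374] yaw 1.50 zax [-0.0015 -0.0014 -1.    ] w 0.697 F [-0.7 -0.2 -1.6] q7 -0.12
total shift units [0.429  2.4973 0.064 ] rows at .3: 8.324306395899296
rz units 0.025
```

apply_moves(moves="1 .02 .1 0 0 0 0;1 .043 .25 0 0 0 0;1 .043 .25 0 0 0 0;1 .043 .25 0 0 0 0;1 .043 .25 0 0 0 0;1 .043 .25 0 0 0 0;1 .043 .25 0 0 0 0;1 .043 .25 0 0 0 0;1 .043 .25 0 0 0 0;1 .043 .25 0 0 0 0;1 .022 .15 0 0 0 0;1 0 0 0 0 0 0")

```text
t: 18.25
eef_pos: [0.5684, -0.128, 0.1387]
tool_rot: [0.002, 1.0, 0.009, 0.0]
contact_force: [-0.6, -0.2, -1.2]
gripper_width: 0.688
```

apply_moves(moves="1 0 0 0.1 0 0 0;1 0 0 .1 0 0 0;1 0 0 .1 0 0 0;1 0 0 0 0 0 0;1 0 0 0 0 0 0")

```text
t: 18.67
eef_pos: [0.568, -0.1197, 0.1007]
tool_rot: [-0.0, 1.0, 0.013, -0.002]
contact_force: [0.2, -0.5, 0.3]
gripper_width: 0.691
```

```bash
python3 - <<'E'
from g import *
p,s=shot("7",("top","side"))
crop(s,(210,150,340,270),6,"pics/n1.png")
crop(p,(238,135,372,235),5.9,"pics/n2.png")
go(.5688,-.1208,.0417,1.4)
E
```

```text
t 18.77 pos [ 0.5691 -0.1204  0.1022] yaw 1.47 zax [-2.e-04 -0.e+00 -1.e+00] w 0.691 F [ 0.6 -1.2 -1.3] q7 0.49
total shift units [-0.0023  0.0034  0.5041] rows at .3: 1.6803181047290192
rz units 0.0175
```

View pics/n1.png

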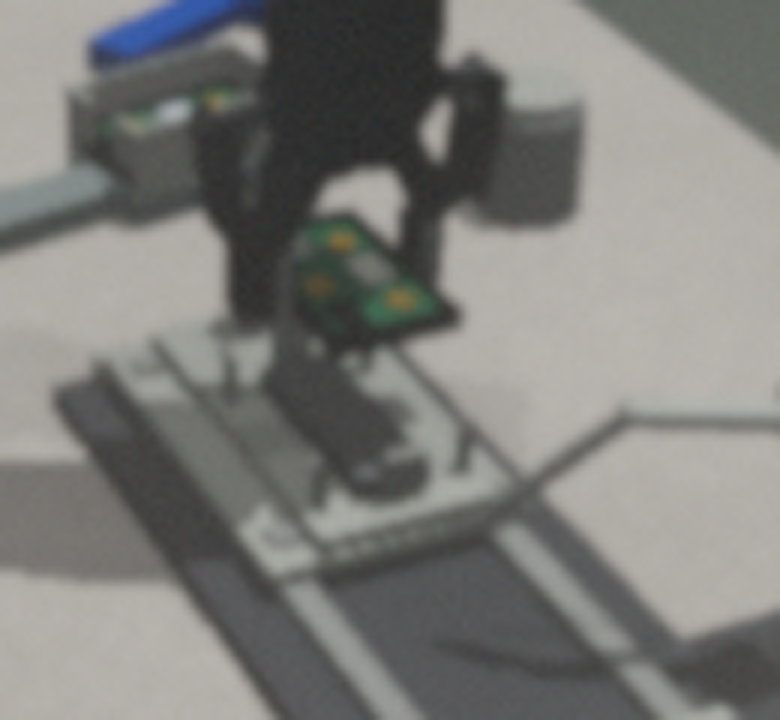

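View pics/n2.png

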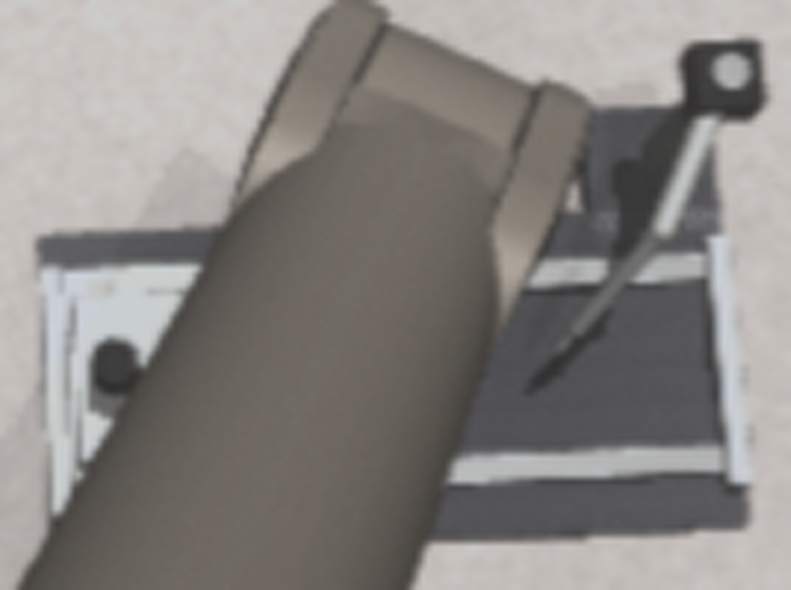

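```bash
python3 - <<'E'
from g import *
p=load("top7");s=load("side7")
print(back(p,(257.2,196.4),.089))
X=(.569,-.1205,.0247)
z=.1022+.0123
crop(s,(210,150,340,270),6,"pics/n3.png",[(fr(*X,box(-.03,.03,-.05,.05,z+.01)),(0,255,0)),(fr(*X,box(-.018,.018,-.05,.05,.054)),(0,0,255))])
E
```

```text
[ 0.56439663 -0.02273334  0.089     ]
```

View pics/n3.png

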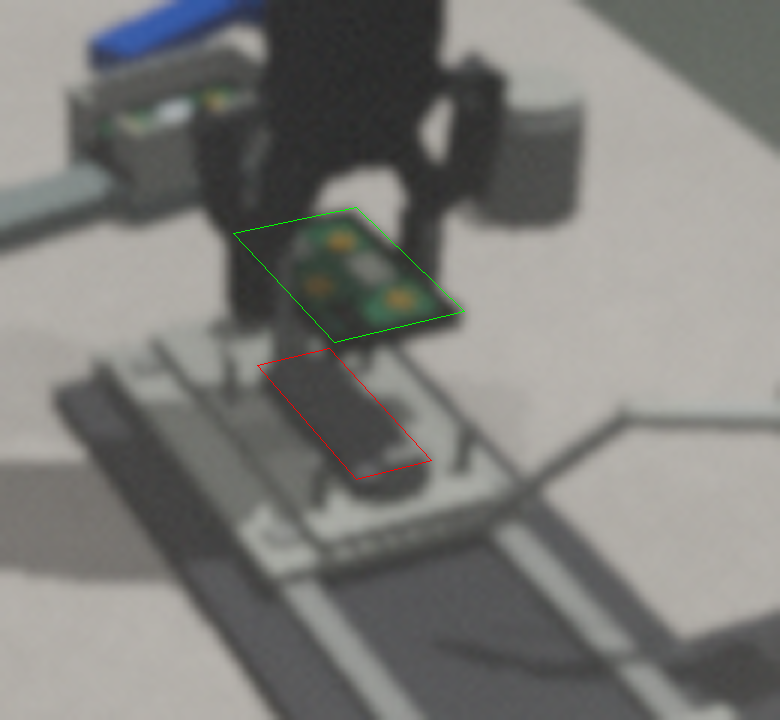

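```bash
python3 - <<'E'
from fit import *
def kn(p,u,v,r=5.5):
    # dark disk matched: search best centre
    g=cv2.GaussianBlur(cv2.cvtColor(p["image"],cv2.COLOR_RGB2GRAY),(0,0),.5).astype(np.float32)
    best=None
    yy,xx=np.mgrid[0:384,0:512]
    for du in np.arange(-4,4.1,.1):
        for dv in np.arange(-4,4.1,.1):
            d=np.hypot(xx-u-du,yy-v-dv)[int(v)-12:int(v)+13,int(u)-12:int(u)+13];G=g[int(v)-12:int(v)+13,int(u)-12:int(u)+13]
            w=np.clip(4.6-d,0,1);c=(w*G).sum()/w.sum()
            if best is None or c<best[0]: best=(c,u+du,v+dv)
    return best
for n,u,v in(("top0",281,204),("top5",257,197),("top6",257,197),("top4",257,197)):
    b=kn(load(n),u,v);print(n,b,back(load(n),b[1:],.089))
for n in ("top6","top5"):
  p=load(n);print(fit([box(-.018,.018,-.05,.05,.054)],[p],(.568,-.121,.0247),(.003,.003,.01)))
p=load("top6");X=(.5685,-.121,.0247)
crop(p,(238,135,372,235),5.9,"pics/n4.png",[(fr(*X,box(-.018,.018,-.05,.05,.054)),(0,0,255)),(fr(*X,[[.012*np.cos(a),.1+.012*np.sin(a),.089] for a in np.linspace(0,6.3,30)]),(255,255,0))])
E
```

```text
top0 (np.float64(68.1831388863291), np.float64(280.9), np.float64(204.6)) [ 0.53937068 -0.08936155  0.089     ]
top5 (np.float64(78.42603633985482), np.float64(256.7), np.float64(197.3)) [ 0.56183414 -0.02125805  0.089     ]
top6 (np.float64(79.91643353463417), np.float64(256.7), np.float64(197.3)) [ 0.56183414 -0.02125805  0.089     ]
top4 (np.float64(81.92503036489167), np.float64(256.7), np.float64(197.3)) [ 0.56183414 -0.02125805  0.089     ]
(array([ 0.56640038, -0.11610013, -0.01724197]), np.float64(-20.124263763427734))
(array([ 0.56637087, -0.11617361, -0.01570484]), np.float64(-20.0267333984375))
```

View pics/n4.png

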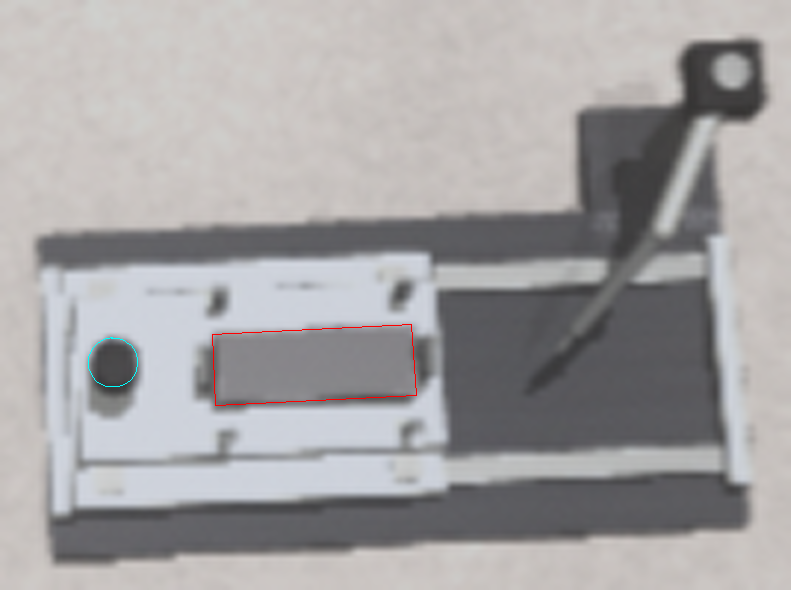

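apply_moves(moves="1 -.009 .009 .1 0 0 0;1 0 0 .12 0 0 0;1 0 0 .1 0 0 0;1 0 0 .06 0 0 0;1 0 0 .05 0 0 0;1 0 0 .04 0 0 0;1 0 0 .02 0 0 0;1 0 0 0 0 0 0;1 0 0 0 0 0 0")

```text
t: 19.52
eef_pos: [0.5681, -0.1221, 0.0437]
tool_rot: [0.0, 1.0, 0.012, 0.0]
contact_force: [0.4, -0.2, -0.9]
gripper_width: 0.692
```

```bash
python3 - <<'E'
from g import *
s,=shot("8",("side",))
crop(s,(210,150,340,270),6,"pics/n5.png")
go(.568,-.1215,.0417,1.4)
E
```

```text
t 19.57 pos [ 0.5682 -0.1222  0.0438] yaw 1.41 zax [ 5.e-04 -0.e+00 -1.e+00] w 0.690 F [ 0.7  0.  -0.3] q7 0.54
total shift units [-0.0014 -0.0057  0.0177] rows at .3: 0.05907163473047571
rz units 0.0025
```

View pics/n5.png

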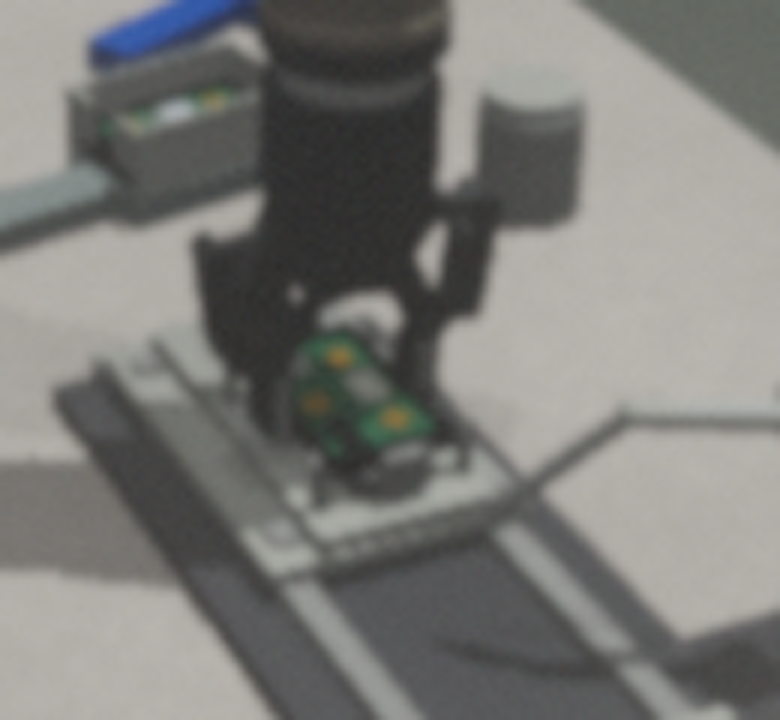

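apply_moves(moves="1 0 0 .013 0 0 0;1 0 0 0 0 0 0;.2 0 0 0 0 0 0;-1 0 0 0 0 0 0;-1 0 0 0 0 0 0;-1 0 0 0 0 0 0;-1 0 0 -.1 0 0 0;-1 0 0 -.25 0 0 0;-1 0 0 -.3 0 0 0;-1 0 0 -.2 0 0 0;-1 0 0 0 0 0 0")

```text
t: 20.48
eef_pos: [0.5711, -0.1233, 0.1499]
tool_rot: [0.0, 1.0, 0.012, 0.004]
contact_force: [0.8, -0.6, 0.2]
gripper_width: 0.999
```

```bash
python3 - <<'E'
from g import *
p,s=shot("9",("top","side",))
X=(.568,-.1218,.0247)
L=[(fr(*X,box(-.03,.03,-.05,.05,.064)),(0,255,0))]
crop(s,(210,150,340,270),6,"pics/n6.png",L)
go(.5653,-.0216,.145,1.4)
E
```

```text
t 20.58 pos [ 0.5687 -0.1221  0.1455] yaw 1.42 zax [ 2.9e-03  3.0e-04 -1.0e+00] w 1.002 F [-0.9 -0.4 -1.4] q7 0.45
total shift units [-0.0076 -0.8377  0.0047] rows at .3: 2.792326535043058
rz units 0.005
```

View pics/n6.png

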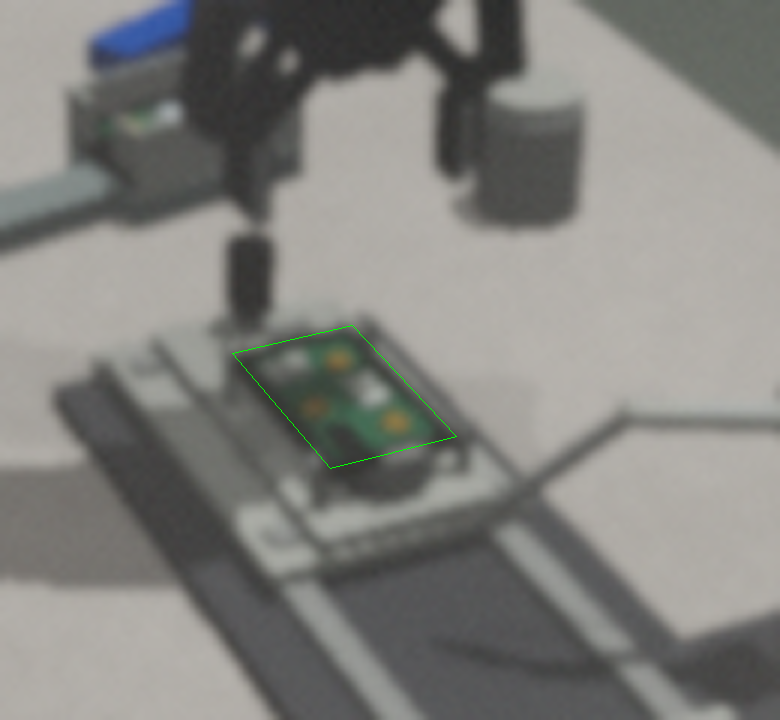

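apply_moves(moves="-1 0 -.14 0 0 0 0;-1 0 -.23 0 0 0 0;-1 0 -.23 0 0 0 0;-1 -.008 -.2 0 0 0 0;-1 0 -.038 0 0 0 0;-1 0 0 0 0 0 0;-1 0 0 0 0 0 0")

```text
t: 21.17
eef_pos: [0.5639, -0.0222, 0.1433]
tool_rot: [0.0, 1.0, 0.012, -0.001]
contact_force: [-0.4, -1.0, 0.8]
gripper_width: 0.995
```

```bash
python3 - <<'E'
from g import *
p,s=shot("10",("top","side",))
X=(.568,-.1218,.0247)
L=[(fr(*X,box(-.03,.03,-.05,.05,.064)),(0,255,0))]
crop(s,(210,150,340,270),6,"pics/n7.png")
crop(p,(238,135,372,235),5.9,"pics/n8.png",L)
go(.5653,-.0216,.060,1.4)
E
```

```text
t 21.27 pos [ 0.5642 -0.0234  0.1437] yaw 1.29 zax [-6.e-04 -1.e-03 -1.e+00] w 0.998 F [ 0.3 -0.3 -1.2] q7 0.27
total shift units [ 0.0102 -0.0151  0.6973] rows at .3: 2.324337586667619
rz units -0.0275
```

View pics/n8.png

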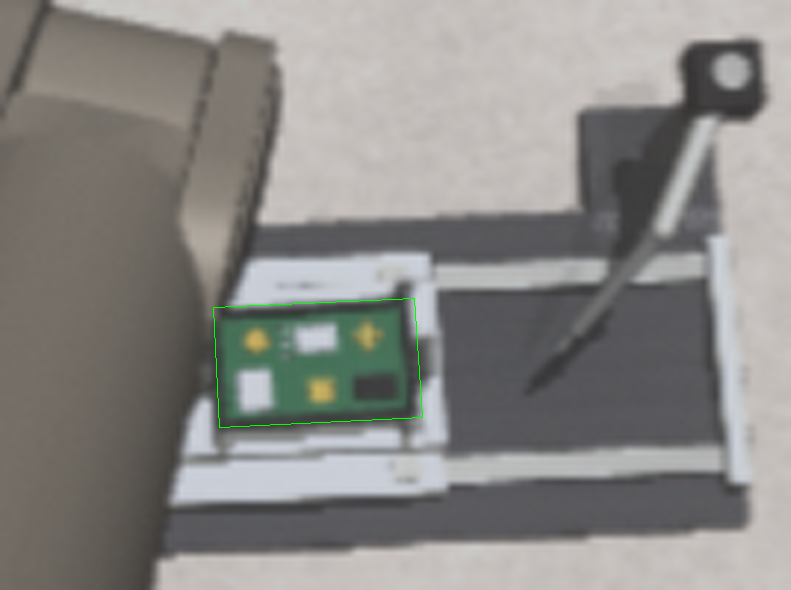

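View pics/n7.png

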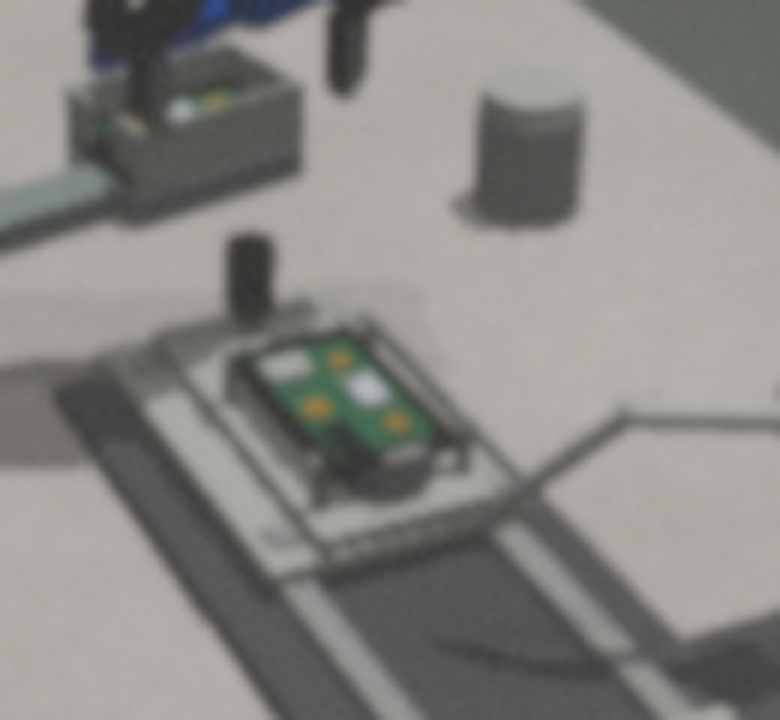

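```bash
python3 - <<'E'
from g import *
p=load("top10");s=load("side10");O=lambda u,v,b,f:(b[0]+u/f-.5,b[1]+v/f-.5)
def tri(a,b):
    A=[]
    for q,uv in((p,a),(s,b)):
        K=np.array([[q["fx"],0,q["cx"]],[0,q["fy"],q["cy"]],[0,0,1]]);n=cv2.undistortPoints(np.array([[uv]],float),K,np.array(q["dist_coeffs"]))[0,0];V=q["view"]
        A+= [n[0]*V[2]-V[0],n[1]*V[2]-V[1]]
    w=np.linalg.svd(np.array(A))[2][-1];return w[:3]/w[3]
tp=back(p,(332.25,193.7),.07);print("tip top",tp)
for nm,u,v,a,b in(("round",257,341,340,360),("square",321,390,317,406),("cross",368,335,397,421)):
    T=O(u,v,(238,135),5.9);S=O(a,b,(210,150),6)
    print(nm,"top",back(p,T,.061).round(4),"side",back(s,S,.061).round(4),"tri",tri(T,S).round(4))
crop(s,(270,215,320,255),15,"pics/tips.png")
from station import nets
E
```

```text
tip top [ 0.57070873 -0.24053388  0.07      ]
round top [ 0.5797 -0.0927  0.061 ] side [ 0.5813 -0.092   0.061 ] tri [ 0.5802 -0.0929  0.0616]
square top [ 0.5544 -0.1236  0.061 ] side [ 0.556  -0.1228  0.061 ] tri [ 0.5549 -0.1237  0.0617]
cross top [ 0.5815 -0.1479  0.061 ] side [ 0.583  -0.1469  0.061 ] tri [ 0.5819 -0.148   0.0619]
```

View pics/tips.png

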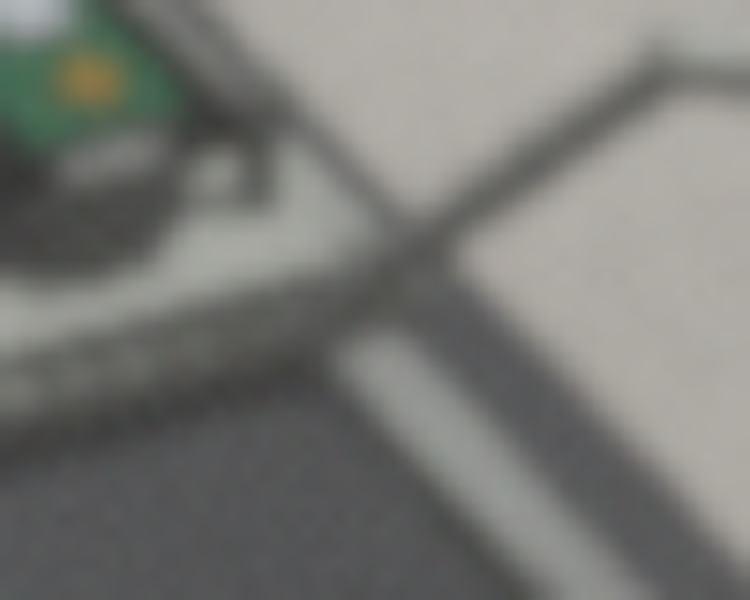

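```bash
python3 - <<'E'
from g import *
p=load("top0");s=load("side0");q=load("top10");s2=load("side10")
T=[([[.5707,-.2405,.07]],(0,0,255))]
print(proj(p,T[0][0]),proj(s,T[0][0]))
crop(p,(318,175,348,205),13,"pics/a.png");crop(q,(318,175,348,205),13,"pics/b.png",(),T)
crop(s,(272,222,302,252),13,"pics/c.png");crop(s2,(272,222,302,252),13,"pics/d.png",(),T)
I=[cv2.imread(f"pics/{k}.png") for k in "abcd"]
cv2.imwrite("pics/abcd.png",cv2.resize(np.vstack([np.hstack(I[:2]),np.hstack(I[2:])]),(600,600)))
from station import nets,imaging
E
```

```text
[[332.23851621 193.70321611]] [[288.24504991 237.34909344]]
```

View pics/abcd.png

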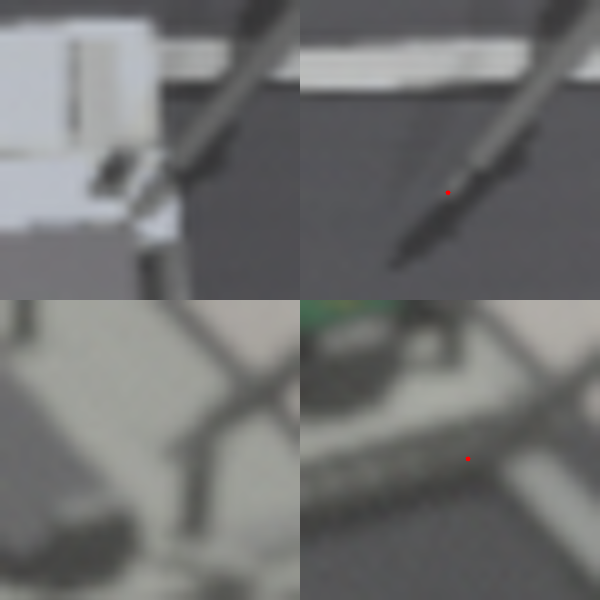

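```bash
python3 - <<'E'
from g import *
p=load("top0");s=load("side0")
th=.0247
def org(P,l):
    w=fr(0,0,th,[list(l)+[0]])[0];return (P[:2]-w[:2]).round(4)
print("tip",org(back(p,(332.25,193.7),.07),(0,-.075)))
print("post",org(back(p,(361.4,146.5),.16),(.115,-.15)))
print("elbow",org(back(p,(349.9,173.7),.135),(.045,-.115)))
# side: post cap in s2 crop (733,122)/5.2 ; elbow (543,152)
print("post s",org(back(s,(210+733/5.2-.5,190+120/5.2-.5),.16),(.115,-.15)))
print("elbow s",org(back(s,(210+543/5.2-.5,190+152/5.2-.5),.135),(.045,-.115)))
# base corners from s1 crop (upper-left, lower-left, lower-right)
for z in (.01,.015):
  for (u,v),l in (((40,236),(.085,.18)),((53,562),(-.085,.18)),((748,527),(-.085,-.18))):
    print("corner",z,org(back(p,(238+u/5.9-.5,135+v/5.9-.5),z),l))
for dn in("top","side"):
  pass
for x0 in ((.5665,-.1645),(.568,-.166)):
  X=(*x0,th);R=[(fr(*X,[[.045,-.115,.135],[0,-.075,.07]]),(255,0,255)),(fr(*X,[[.045,-.115,.135],[.115,-.15,.135],[.115,-.15,.16]]),(0,255,0)),(fr(*X,box(-.085,.085,-.18,.18,.012)),(0,255,255))]
  crop(p,(238,135,372,235),5.9,"pics/t1.png",R);crop(s,(210,190,362,292),5.2,"pics/t2.png",R)
E
```

```text
tip [ 0.5689 -0.1656]
post [ 0.5648 -0.1614]
elbow [ 0.5664 -0.1649]
post s [ 0.5619 -0.174 ]
elbow s [ 0.5655 -0.1645]
corner 0.01 [ 0.5668 -0.1659]
corner 0.01 [ 0.5657 -0.1658]
corner 0.01 [ 0.5668 -0.1628]
corner 0.015 [ 0.5656 -0.1661]
corner 0.015 [ 0.5653 -0.166 ]
corner 0.015 [ 0.5664 -0.1613]
```

View pics/t1.png

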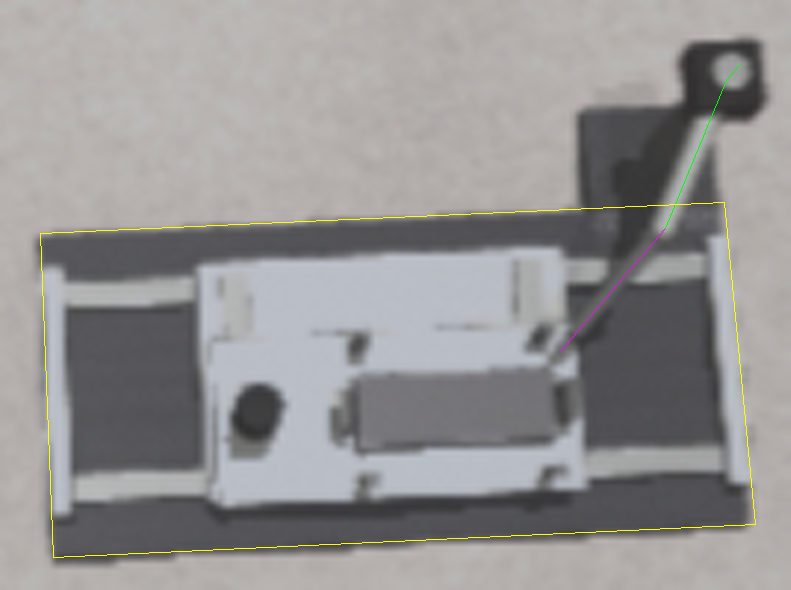

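View pics/t2.png

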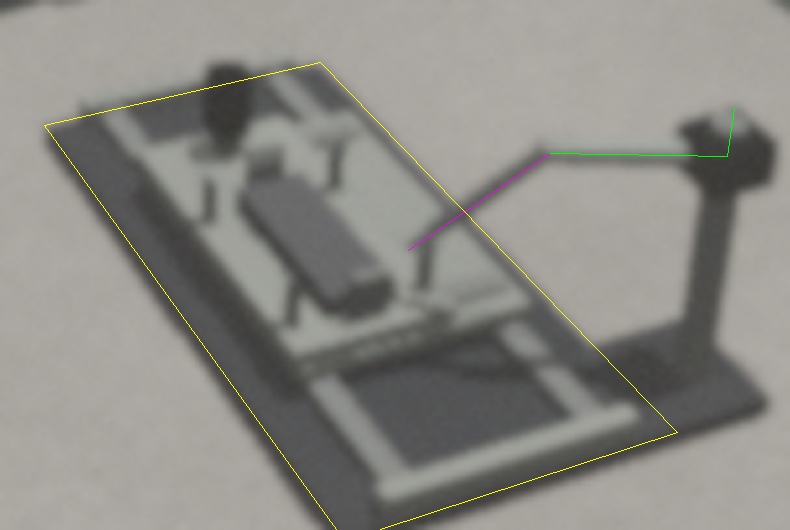

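apply_moves(moves="-1 .008 -.01 .15 0 0 0;-1 0 0 .25 0 0 0;-1 0 0 .2 0 0 0;-1 0 0 .09 0 0 0;-1 0 0 0 0 0 0;1 0 0 0 0 0 0;1 0 0 0 0 0 0;1 0 0 0 0 0 0;1 0 0 0 0 0 0;1 0 0 0 0 0 0;1 0 0 0 0 0 0;1 0 0 0 0 0 0", force=30)

```text
t: 22.27
eef_pos: [0.5661, -0.0202, 0.0621]
tool_rot: [-0.0, 1.0, 0.012, 0.001]
contact_force: [-1.8, 0.1, 6.6]
gripper_width: 0.269
```

```bash
python3 g.py .554 -.169 .06 1.4
```

```text
t 22.27 pos [ 0.5661 -0.0202  0.0621] yaw 1.42 zax [ 1.5e-03  5.0e-04 -1.0e+00] w 0.269 F [-1.8  0.1  6.6] q7 0.35
total shift units [-0.1319  1.2373  0.0166] rows at .3: 4.124421072615005
rz units 0.005
```

apply_moves(moves="1 -.004 .04 0 0 0 0;1 -.008 .08 0 0 0 0;1 -.01 .1 0 0 0 0;1 -.01 .1 0 0 0 0;1 -.01 .1 0 0 0 0;1 -.01 .1 0 0 0 0;1 -.01 .1 0 0 0 0;1 -.01 .1 0 0 0 0;1 -.01 .1 0 0 0 0;1 -.01 .1 0 0 0 0;1 -.01 .1 0 0 0 0;1 -.01 .1 0 0 0 0")

```text
t: 23.27
eef_pos: [0.5566, -0.1554, 0.0621]
tool_rot: [-0.0, 1.0, 0.013, 0.001]
contact_force: [2.1, 2.4, 6.5]
gripper_width: 0.268
```

apply_moves(moves="1 -.006 .06 0 0 0 0;1 -.004 .04 0 0 0 0;1 0 .006 0 0 0 0;1 0 0 0 0 0 0;1 0 0 0 0 0 0;1 0 0 0 0 0 0")

```text
t: 23.77
eef_pos: [0.5552, -0.1692, 0.0621]
tool_rot: [0.001, 1.0, 0.012, 0.001]
contact_force: [1.0, -2.4, 6.7]
gripper_width: 0.268
```

```bash
cat > chk.py <<'E'
from g import *
import sys
tag=sys.argv[1]
p,s=shot(tag,("top","side"))
go(.554,-.169,.06,1.4)
a=(310,165,360,215);b=(250,205,310,265)
crop(p,a,12,"pics/x.png");crop(s,b,10,"pics/y.png")
x=cv2.resize(cv2.imread("pics/x.png"),(400,400));y=cv2.resize(cv2.imread("pics/y.png"),(400,400))
cv2.imwrite(f"pics/chk{tag}.png",np.hstack([x,y]))
E
python3 chk.py 11
```

```text
t 23.87 pos [ 0.5552 -0.1692  0.0621] yaw 1.36 zax [ 0.0021 -0.0015 -1.    ] w 0.268 F [-0.1 -1.   6.8] q7 0.60
total shift units [-0.0096 -0.0022  0.0173] rows at .3: 0.057656276277132754
rz units -0.01
```

View pics/chk11.png

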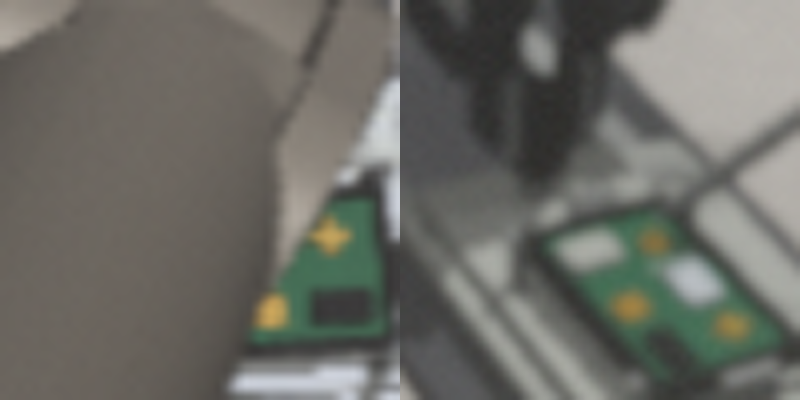

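View pics/top11.png

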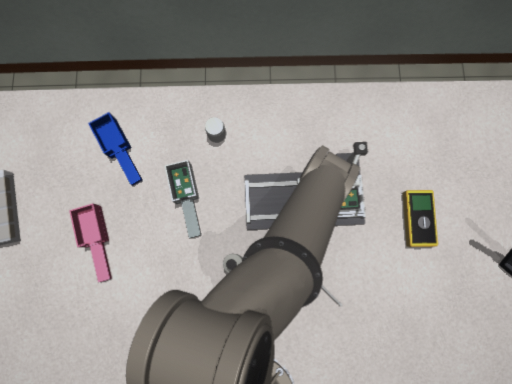

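```bash
python3 - <<'E'
from g import *
s=load("side11")
crop(s,(275,220,310,250),20,"pics/z1.png")
X=(.5668,-.1648,.0247)
crop(s,(275,220,310,250),20,"pics/z2.png",[(fr(*X,[[.045,-.115,.135],[0,-.075,.07]]),(255,0,255))],[([[.569,-.240,.07]],(0,0,255)),([[.569,-.240,.061]],(255,0,0))])
a=cv2.imread("pics/z1.png");b=cv2.imread("pics/z2.png");cv2.imwrite("pics/z.png",cv2.resize(np.hstack([a,b]),(800,343)))
E
```

```text
(no output)
```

View pics/z.png

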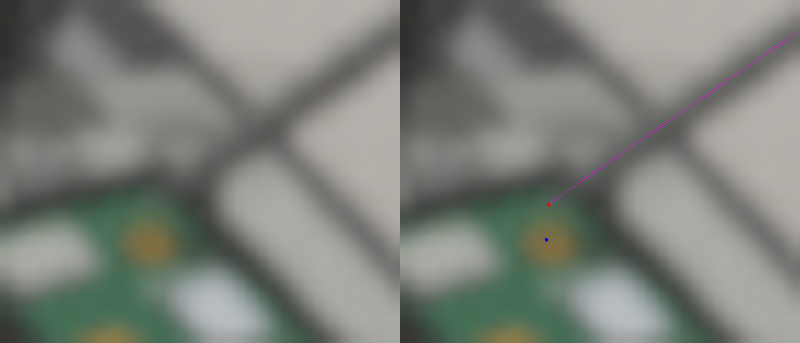

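apply_moves(moves=".3 0 0 0 0 0 0;.1 0 0 0 0 0 0;-.2 0 0 0 0 0 0;-.2 0 0 0 0 0 0;-.2 0 0 -.15 0 0 0;-.2 0 0 -.25 0 0 0;-.2 0 -.1 -.1 0 0 0;-.2 0 -.3 0 0 0 0;-.2 0 -.3 0 0 0 0;-.2 0 -.3 0 0 0 0;-.2 0 0 0 0 0 0;-.2 0 0 0 0 0 0")

```text
t: 24.87
eef_pos: [0.5513, -0.0447, 0.1208]
tool_rot: [-0.001, 1.0, 0.015, -0.0]
contact_force: [-0.5, -0.2, -0.0]
gripper_width: 0.599
```

```bash
python3 chk.py 12; python3 - <<'E'
from g import *
p=load("top12");crop(p,(305,165,365,215),13,"pics/z3.png")
E
```

```text
t 24.97 pos [ 0.5512 -0.0484  0.1211] yaw 1.40 zax [-3.e-04 -6.e-04 -1.e+00] w 0.596 F [-0.3  0.   0.1] q7 0.33
total shift units [-0.0014  1.0047  0.5094] rows at .3: 3.34884698978211
rz units 0.0
```

View pics/z3.png

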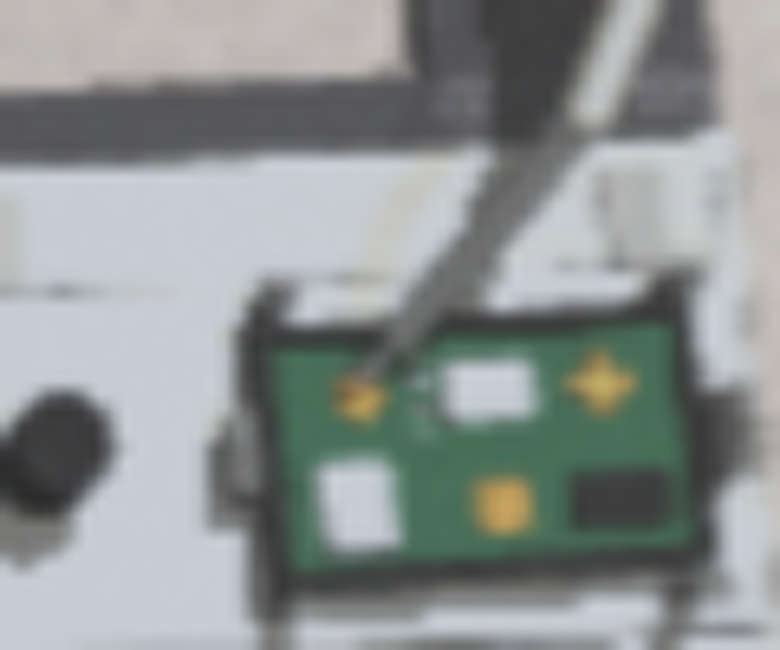

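View pics/chk12.png

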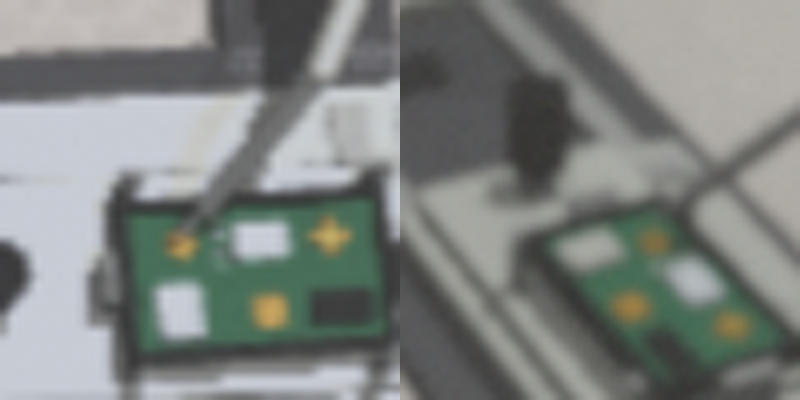

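```bash
python3 - <<'E'
from g import *
p=load("top12")
O=lambda u,v:(305+u/13-.5,165+v/13-.5)
for t in ((362,375),(355,383)): print("tip",back(p,O(*t),.07))
for nm,t in (("r",(360,397)),("s",(504,504)),("c",(602,383)),("knobtop",(58,443))): print(nm,back(p,O(*t),.061 if nm!="knobtop" else .089))
X=(.5668,-.1648,.0247)
crop(p,(305,165,365,215),13,"pics/z4.png",[(fr(*X,[[.045,-.115,.135],[0,-.075,.07]]),(255,0,255))],[([[.569,-.240,.07]],(0,0,255)),([[.569,-.240,.061]],(255,0,0))])
E
```

```text
tip [ 0.57174398 -0.2408723   0.07      ]
tip [ 0.56996759 -0.23920608  0.07      ]
r [ 0.56827641 -0.24200317  0.061     ]
s [ 0.54325535 -0.27292807  0.061     ]
c [ 0.57026483 -0.29672747  0.061     ]
knobtop [ 0.55488131 -0.16961612  0.089     ]
```

View pics/z4.png

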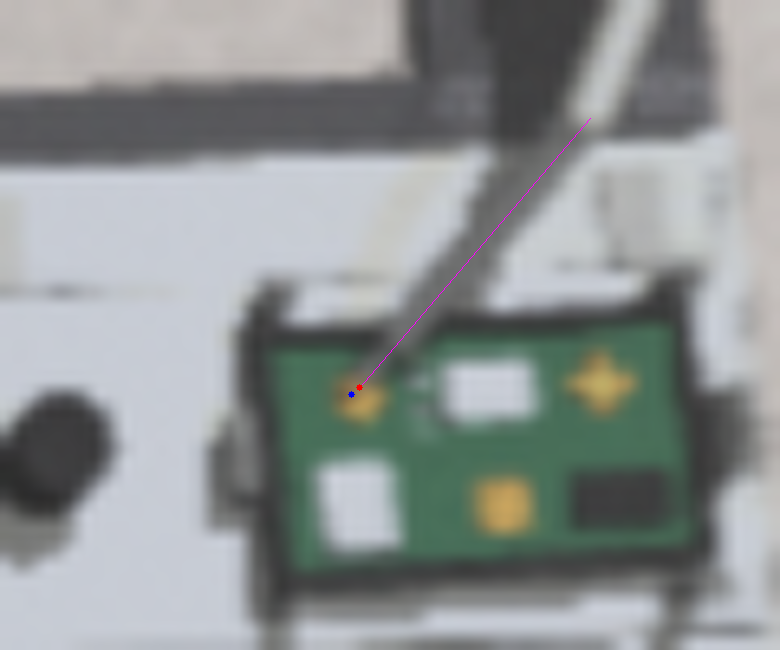

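apply_moves(moves="-.2 0 .15 0 0 0 0;-.2 0 .25 0 0 0 0;-.2 0 .25 0 0 0 0;-.2 0 .25 0 0 0 0;-.2 0 .1 .1 0 0 0;-.2 0 0 .2 0 0 0;-.2 0 0 .15 0 0 0;-.2 0 0 .05 0 0 0;1 0 0 0 0 0 0;1 0 0 0 0 0 0;1 0 0 0 0 0 0;1 0 0 0 0 0 0")

```text
t: 25.97
eef_pos: [0.5548, -0.1684, 0.0619]
tool_rot: [0.0, 1.0, 0.012, 0.001]
contact_force: [-0.1, -2.3, -2.7]
gripper_width: 0.269
```

apply_moves(moves="1 0 0 0 0 0 0;1 0 0 0 0 0 0;1 .01 -.012 0 0 0 0;1 0 0 0 0 0 0;1 0 0 0 0 0 0;1 0 0 0 0 0 0")

```text
t: 26.47
eef_pos: [0.5562, -0.1662, 0.0618]
tool_rot: [-0.0, 1.0, 0.012, 0.001]
contact_force: [-1.6, -0.7, 5.8]
gripper_width: 0.267
```

```bash
python3 chk.py 13;  python3 - <<'E'
from g import *
s=load("side13")
X=(.5668,-.1648,.0247)
crop(s,(275,220,310,250),20,"pics/z2.png",[],[([[.5697,-.240,.061]],(255,0,0))])
E
```

```text
t 26.57 pos [ 0.5562 -0.1662  0.0618] yaw 1.42 zax [ 1.2e-03  2.0e-04 -1.0e+00] w 0.266 F [-2.  -0.2  6.6] q7 0.60
total shift units [-0.0191  0.0227  0.0151] rows at .3: 0.0757933032634466
rz units 0.005
```

View pics/z2.png

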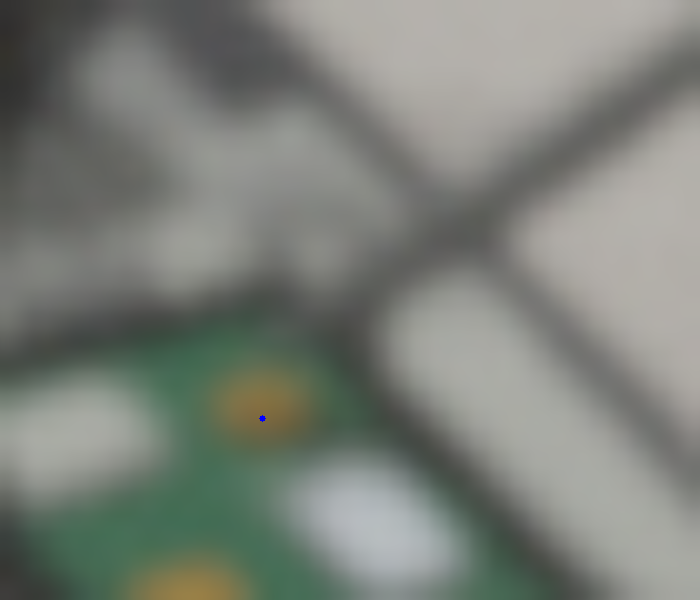

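apply_moves(moves="1 0 0 0 0 0 0;1 0 0 0 0 0 0;1 0 0 0 0 0 0;1 0 0 0 0 0 0;1 0 0 0 0 0 0;1 0 0 0 0 0 0;1 0 0 0 0 0 0;1 0 0 0 0 0 0;1 0 0 0 0 0 0;1 0 0 0 0 0 0;1 0 0 0 0 0 0;1 0 0 0 0 0 0")

```text
t: 27.57
eef_pos: [0.5562, -0.1663, 0.0618]
tool_rot: [-0.0, 1.0, 0.012, 0.001]
contact_force: [-0.7, -0.6, 5.2]
gripper_width: 0.271
```

apply_moves(moves="1 0 0 0 0 0 0;1 0 0 0 0 0 0;1 0 0 0 0 0 0;1 0 0 0 0 0 0;1 .036 -.042 0 0 0 0;1 .036 -.042 0 0 0 0;1 .036 -.042 0 0 0 0;1 .036 -.043 0 0 0 0;1 .036 -.043 0 0 0 0;1 .039 -.043 0 0 0 0;1 0 0 0 0 0 0;1 0 0 0 0 0 0")

```text
t: 28.57
eef_pos: [0.583, -0.1334, 0.0619]
tool_rot: [-0.001, 1.0, 0.013, 0.001]
contact_force: [0.6, 1.9, 4.9]
gripper_width: 0.268
```

```bash
python3 chk.py 14;  python3 - <<'E'
from g import *
s=load("side14")
crop(s,(275,220,310,250),20,"pics/z5.png",[],[([[.5697,-.240,.061]],(255,0,0))])
E
```

```text
t 28.67 pos [ 0.5829 -0.1335  0.0619] yaw 1.50 zax [ 0.0026  0.0012 -1.    ] w 0.266 F [0.8 1.9 5.3] q7 0.53
total shift units [-0.2486  0.2896  0.0145] rows at .3: 0.9654194429027049
rz units 0.025
```

View pics/z5.png

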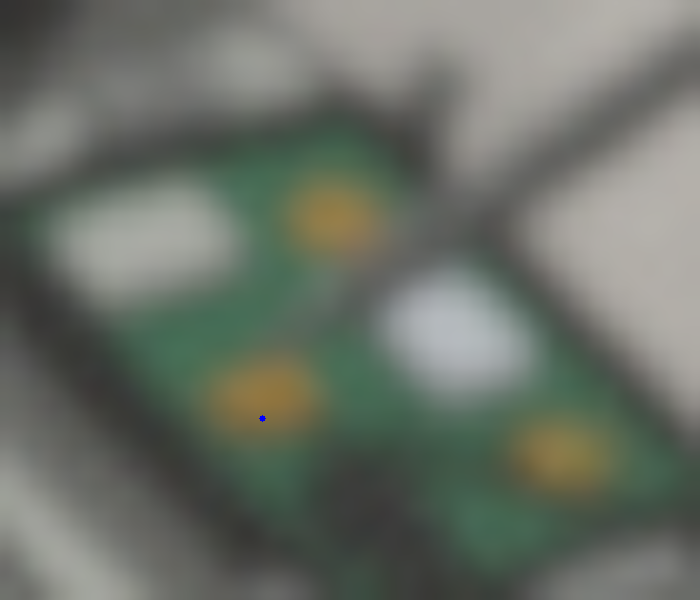

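View pics/chk14.png

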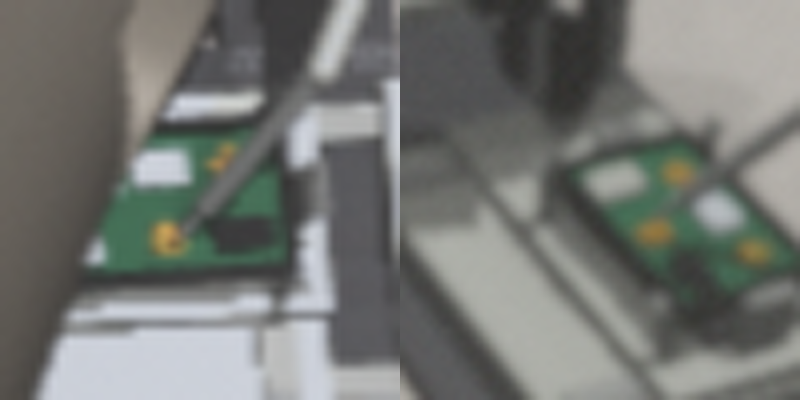

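```bash
python3 - <<'E'
from g import *
p=load("top14")
print(back(p,(330.5,194.25),.061),back(p,(310+183/8-.5,165+234/8-.5),.07), proj(p,[[.5697,-.24,.07],[.5697,-.24,.061]]))
crop(p,(315,180,345,205),24,"pics/z6.png",[],[([[.5697,-.240,.061]],(255,0,0)),([[.5697,-.240,.07]],(0,0,255))])
E
```

```text
[ 0.57072417 -0.23718099  0.061     ] [ 0.57055358 -0.24088846  0.07      ] [[332.08604406 194.0464306 ]
 [331.48133963 194.57386567]]
```

View pics/z6.png

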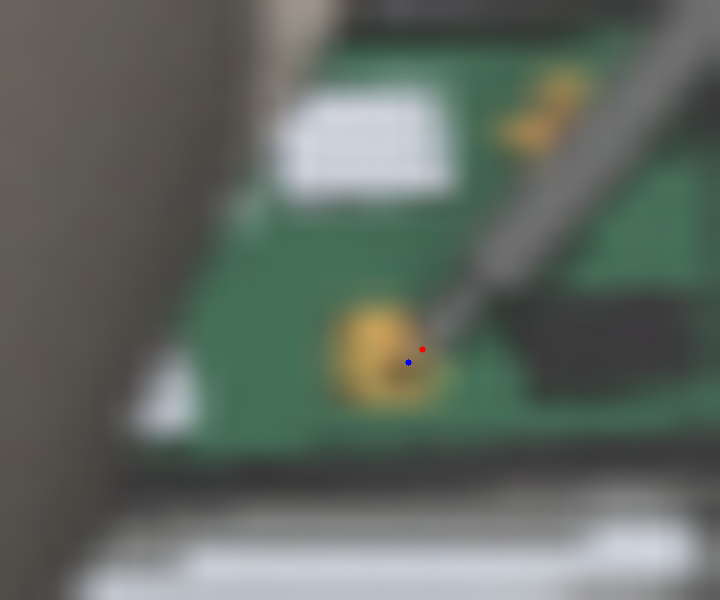

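apply_moves(moves="1 0 .019 0 0 0 0;1 0 0 0 0 0 0;1 0 0 0 0 0 0;1 0 0 0 0 0 0")

```text
t: 29.0
eef_pos: [0.5827, -0.1363, 0.0618]
tool_rot: [-0.0, 1.0, 0.013, 0.001]
contact_force: [1.1, 1.1, 5.2]
gripper_width: 0.272
```

```bash
python3 chk.py 15;  python3 - <<'E'
from g import *
p=load("top15");s=load("side15")
crop(p,(315,180,345,205),16,"pics/a.png",[],[([[.5697,-.240,.061]],(255,0,0))])
crop(s,(275,220,305,245),16,"pics/b.png")
cv2.imwrite("pics/z7.png",cv2.resize(np.hstack([cv2.imread("pics/a.png"),cv2.imread("pics/b.png")]),(800,333)))
E
```

```text
t 29.10 pos [ 0.5827 -0.1363  0.0619] yaw 1.47 zax [ 2.4e-03  8.0e-04 -1.0e+00] w 0.270 F [1.6 1.5 5.3] q7 0.54
total shift units [-0.2461  0.2664  0.0147] rows at .3: 0.8879519779503355
rz units 0.0175
```

View pics/z7.png

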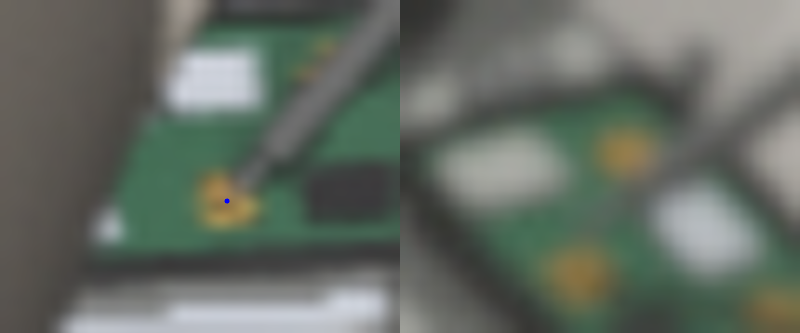

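apply_moves(moves="1 0 0 0 0 0 0;1 0 0 0 0 0 0;1 0 0 0 0 0 0;1 0 0 0 0 0 0;1 0 0 0 0 0 0;1 0 0 0 0 0 0;1 0 0 0 0 0 0;1 0 0 0 0 0 0;1 0 0 0 0 0 0;1 0 0 0 0 0 0;1 0 0 0 0 0 0;1 0 0 0 0 0 0")

```text
t: 30.1
eef_pos: [0.5827, -0.1363, 0.0618]
tool_rot: [-0.0, 1.0, 0.013, 0.001]
contact_force: [0.9, 0.2, 6.1]
gripper_width: 0.269
```

apply_moves(moves="1 0 0 0 0 0 0;1 0 0 0 0 0 0;1 0 0 0 0 0 0;1 0 0 0 0 0 0;1 -.036 -.034 0 0 0 0;1 -.036 -.034 0 0 0 0;1 -.036 -.034 0 0 0 0;1 -.036 -.034 0 0 0 0;1 -.036 -.034 0 0 0 0;1 -.036 -.034 0 0 0 0;1 0 0 0 0 0 0;1 0 0 0 0 0 0")

```text
t: 31.1
eef_pos: [0.5545, -0.1125, 0.0618]
tool_rot: [-0.001, 1.0, 0.013, 0.0]
contact_force: [-0.8, 1.1, 10.6]
gripper_width: 0.274
```

```bash
python3 chk.py 16;  python3 - <<'E'
from g import *
p=load("top16");s=load("side16")
crop(p,(315,180,345,205),16,"pics/a.png",[],[([[.5697,-.240,.061]],(255,0,0))])
crop(s,(275,220,305,245),16,"pics/b.png")
cv2.imwrite("pics/z8.png",cv2.resize(np.hstack([cv2.imread("pics/a.png"),cv2.imread("pics/b.png")]),(800,333)))
E
```

```text
t 31.20 pos [ 0.5546 -0.1124  0.0618] yaw 1.44 zax [ 3.0e-04  1.3e-03 -1.0e+00] w 0.264 F [-1.8  0.7 10.6] q7 0.51
total shift units [-0.0171  0.4714  0.014 ] rows at .3: 1.5712524308281988
rz units 0.01
```

View pics/z8.png

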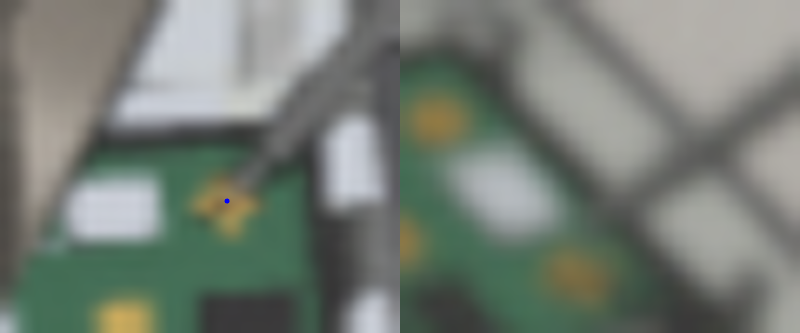

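apply_moves(moves="1 .008 0 0 0 0 0;1 0 0 0 0 0 0;1 0 0 0 0 0 0;1 0 0 0 0 0 0;1 0 0 0 0 0 0;1 0 0 0 0 0 0;1 0 0 0 0 0 0;1 0 0 0 0 0 0;1 0 0 0 0 0 0;1 0 0 0 0 0 0;1 0 0 0 0 0 0;1 0 0 0 0 0 0")

```text
t: 32.2
eef_pos: [0.5558, -0.1124, 0.0618]
tool_rot: [-0.001, 1.0, 0.013, 0.0]
contact_force: [-0.8, 1.3, 9.9]
gripper_width: 0.271
```

apply_moves(moves="1 0 0 0 0 0 0;1 0 0 0 0 0 0;1 0 0 0 0 0 0;.3 0 0 0 0 0 0;.1 0 0 0 0 0 0;-.2 0 0 0 0 0 0;-.2 0 0 0 0 0 0;-.2 0 0 -.1 0 0 0;-.2 0 0 -.2 0 0 0;-.2 0 0 -.25 0 0 0;-.2 0 -.1 -.1 0 0 0;-.2 0 -.2 0 0 0 0")

```text
t: 33.2
eef_pos: [0.5566, -0.0812, 0.1434]
tool_rot: [0.001, 1.0, 0.009, 0.003]
contact_force: [0.0, 0.2, 0.5]
gripper_width: 0.599
```

apply_moves(moves="-.2 0 -.25 0 0 0 0;-.2 0 -.25 0 0 0 0;-.2 0 -.2 0 0 0 0;-.2 0 -.1 0 0 0 0;-.2 0 0 0 0 0 0;-.2 0 0 0 0 0 0")

```text
t: 33.7
eef_pos: [0.5524, 0.018, 0.1395]
tool_rot: [0.0, 1.0, 0.013, 0.0]
contact_force: [-0.4, -0.0, 0.1]
gripper_width: 0.597
```

```bash
python3 chk.py 17;  python3 - <<'E'
from g import *
p=load("top17");s=load("side17")
crop(p,(315,180,345,205),16,"pics/a.png",[],[([[.5697,-.240,.061]],(255,0,0))])
crop(s,(275,220,305,245),16,"pics/b.png")
cv2.imwrite("pics/z9.png",cv2.resize(np.hstack([cv2.imread("pics/a.png"),cv2.imread("pics/b.png")]),(800,333)))
E
```

```text
t 33.80 pos [0.5524 0.0163 0.1394] yaw 1.26 zax [ 3.e-04 -1.e-03 -1.e+00] w 0.602 F [-0.6 -0.1  0.3] q7 0.19
total shift units [-0.0206  1.5435  0.6635] rows at .3: 5.144878824661004
rz units -0.035
```

View pics/z9.png

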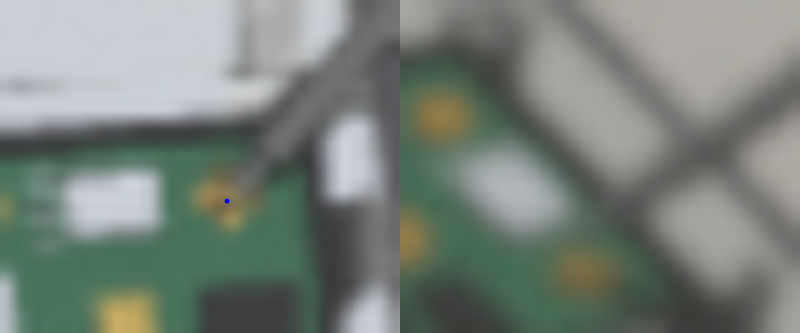

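View pics/top17.png

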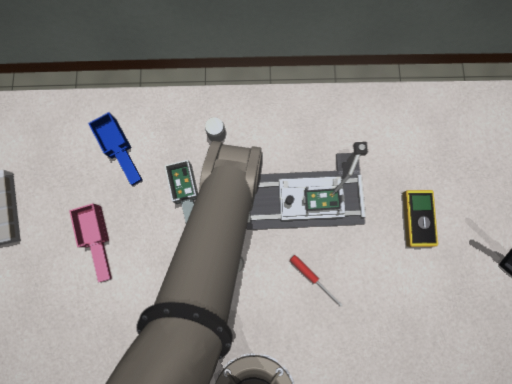

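View pics/side17.png

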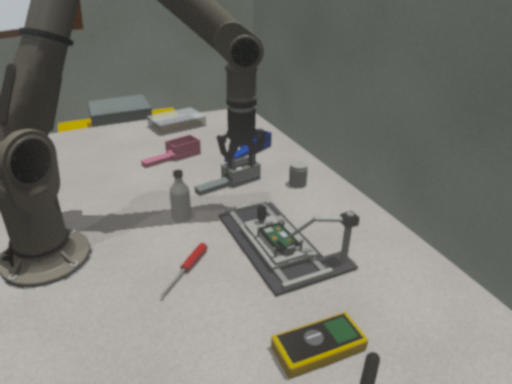

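```bash
python3 -c "
from station import bot
print(bot.get_obs()['contact_force']);print(bot.hand_in())"
```

```text
[-0.58863251 -0.09210819  0.32849364]
the job is handed in; nothing more can be done
None
```

The job is done and handed in at about 34 s of the 72 s allowed, but no verdict came back.

- **Tray:** I first slid the carrier to within about 2 mm of its loading end. Then I drew the bottom tray out onto the ledge, gripped it again at its middle and laid it in the nest. Both cameras show it lying flat between the guides, turned about 1.4° within the play they leave. The other two trays dropped down and stayed in the magazine.
- **Pads:** Gripping the knob, I brought the round, square and cross pads under the tip in that order and held each for more than a second. I then let go at the cross and backed the arm away.
- **Last checks:** After release, the top camera shows the tip over the middle of the cross to within about 1 mm. The wrist force was near zero. The bottle, tin, meter, driver and pointer look undisturbed.
- **Disagreement between checks:** On the first square stop the two cameras differed by about 2 mm in y. I settled it from where the needle and its shadow fell on the pad, then moved the carrier a further 2 to 3 mm. The round pad was corrected before I had that check. I put its remaining error at about 1 to 1.5 mm, and never viewed it from above after the correction because the arm hid the tip.

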